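Put the balm jar away in the lift-up bench cabinet

TASK

Lift the bench cabinet's door all the way up until its stay locks and it holds by itself, then stand the small jar from the bench upright on the cabinet floor and let go of it. Then press the stay's release pad so that the door sinks, and push the door gently fully shut with the jar inside. Keep the jar upright, and leave the bottle, the tin and the mallet where they are.

Things in the scene. Friction and masses are not known exactly. Their poses are not given: they have to be found in the camera images.
- cabinet: Low fixed wooden bench cabinet, 260 wide (y), 181 high, x -65 to 130. Origin on the bench straight below the door hinge's middle; x points into the cabinet, y to its left seen from the front. Floor 10 above the bench, x -65 to 120; inner side faces y +-118; roof underside at 171 from x 0 back. The front is the lift-up door, leaning back 24 deg when shut; it clears a jar at x -20 or deeper.
- door (a joint): Turn of the plywood lift-up door about its top edge (rad): 0 shut; raising swings the lower edge out and up to the stop at 2.68. Past about 2.60 the stay clicks in; let go, it rests near 2.54, standing almost upright. Starts shut or ajar. Lift 5 to 9 N at the grip. Unlocked, it sinks by itself, stops near 0.7 (0.5 to 1.0), must be pushed on with 1 to 5 N, and stays shut.
- door_hinge (a point): Middle of the door's hinge axis, 175 above the bench; the axis runs along the cabinet's y. The door panel is 256 wide, its outer face 14 outward of the hinge axis, its lower edge 180 from it.
- door_grip (a point): Centre of the door's grip: a wooden disc 34 across, 12 thick (thickness along the cabinet's y) on a 12 thick steel stem, mid-width near the door's lower edge: 145 from the hinge along the door, 40 outward of the hinge plane, 26 off the door's outer face. Pinch its two flat faces; it may turn between the fingers.
- release (a joint): Downward travel of the stay's release (m): 0 sprung up, 0.012 fully down at its stop. Spring 3 N at the top, 5.4 N at the bottom, plus a little rubbing. Fully down it frees the raised, locked door; keep it down about a second, until the door has sunk by 0.2 rad.
- release_pad (a point): Middle of the top of the release pad, a steel plate 34 (x) by 30 (y) on the outside of the cabinet's right end, 45 behind and 154 to the right (cabinet -y) of the hinge middle, 219 above the bench. Press straight down.
- jar: Small closed amber glass jar with a flat steel lid, 44 across, 60 high, about 0.14 kg; the shortest of the round things. Origin at the centre of its underside, z up its axis. It stands on the bench to one side of the cabinet.
- bottle: Bystander: white bottle with black cap, 52 across, 135 high, standing on the bench on the other side. Origin at the centre of its underside.
- tin: Bystander: bare metal can, 54 across, 85 high, standing in the cabinet at the back left. Origin at the centre of its underside.
- mallet: Bystander: wooden mallet, 240 long, lying on the bench left of the cabinet. Origin under its middle.

How it is judged:
By the outcome, as a careful person would: the job done as asked, in the order asked, and still so for the second after the job is handed in, with the robot touching nothing.
It also fails if it takes over 72 s, if anything falls off the work surface, if the arm or the gripper's body presses on something with over 40 N, if the wrist force passes 120 N, or if a joint passes its speed limit or range.

ROBOT

A 6-joint arm with a two-finger parallel gripper is mounted at the origin on the work surface. World frame = base frame: x ahead of the robot, y to its left, z up, the work surface at z = 0. Lengths are in m, angles in rad, forces in N, time in s.
With the tool pointing down it reaches from about 0.35 to 0.975 m from the base axis. Payload 4.9 kg.
Tool frame: the origin (TCP) lies on the front face of the gripper's body, between the roots of the fingers; the fingertips stand 73 mm ahead of it and the grasp point (between the pads) lies 54 mm ahead of it (tip_extent is the distance from the TCP to the fingertips, in m); y points along the fingers, x is the direction in which the jaws open and shut, and the axes are right-handed (so a half turn about y gives the same grasp; the last joint's range is limited). The gripper opens to 85 mm and grips with 20 to 120 N. Pads are 22 mm wide; open, the fingers measure 114 mm over their backs; the gripper's body (76 mm by 85 mm) begins 54 mm behind the grasp point. The pads swing forward as they close: fully open they stand 13 mm farther back than shut.
Start: joints at [1.11, 0.053, 1.613, -0, 1.476, -0.119], TCP at [0.209, 0.589, 0.304] pointing down, gripper open.
Joint ranges: [-3.01, 3.01], [-1.01, 2.22], [0.06, 2.58], [-1.02, 4.17], [0.09, 2.62], [-3.14, 3.14]. Speed limits (rad/s): [2.57, 2.57, 3.14, 3.14, 3.14, 3.14].

INTERFACE

Orientations are given as a unit quaternion [w, x, y, z].
In Python, from plant import state, grab_frame, camera_info, job_done, tip_extent gives the robot as it stands.
- The arm moves only by the tool carry_out, never from a script. Its argument "rows" is a list that holds one entry, the list of rows, each a list of 7 numbers: the turn, a rotation vector about the world's x, y, z as a fraction of full scale, then the shift along the world's x, y, z as a fraction of full scale, then the finger opening in mm, from 0 to 85.4. A call has 1 to 5 rows; each row shifts and turns the commanded pose from where the row before left it; what a row does not reach is not made up. Full scale, the value 1, is 40 mm for a shift and 4 degrees for a turn. A row lasts 1/10 s, in which the tool goes at most 50 mm and 8.59 degrees, less where a joint would pass 70% of its speed; a pose out of reach is approached as far as the arm can. A call with a number of a shift or a turn outside -1 to 1 is refused whole. A call with a gripper value outside its range is refused whole. The fingers move at their own pace and stop on an object; the grip force is fixed at half the most. Time passes only in rows, so rows that do not move let the fingers close. It gives the time, the measured TCP pose, the force and the opening at its end, in the units of the state.
- state(): the state, without advancing time (a new reading comes with each control period).
- grab_frame(name): name is "scene" or "side" or "wrist"; returns the picture (384x512x3 uint8, blue, green, red); there is no depth.
- camera_info(name): a dict with "intrinsics" (3x3 intrinsics, pixels), "xyz" and "rotation" of the camera in the world; the wrist camera has in their place "tool_from_camera" (4x4, takes a point from camera to tool coordinates, whose origin is the TCP and whose axes are the tool frame's). Camera axes: x right, y down, z forward; pixel columns grow to the right and rows downward; lengths in m; the calibration is good to about 2 mm. A picture is of the moment at which its call begins: read the wrist's pose just before it. camera_info takes no time and is no camera call.
- job_done(): hands the job in, once; it reports no verdict.
The state is a dict: "time": time; "joint_pos": joint angles; "joint_vel": joint speeds; "joint_efforts": joint torques, N m; "tool_pos": TCP position; "tool_rot": TCP orientation; "contact_force": force on the tool from outside, world axes, zero at the start; "ft_torque": the same for the moment, N m; "gripper_width": opening from 0.0 (shut) to 1.0 (fully open).
Only numpy, scipy, OpenCV 4.12 (cv2) and the standard library are available. Lean on these libraries where they do the work, as an engineer would, in place of code of your own. Each camera call takes 0.05 s, during which the arm holds its last target.

## Working session

There is one attempt and no reset: what is moved stays moved. The work goes in short steps, Python scripts to look and compute and a tool call to move; the robot and the scene stay as the last step left them, time stands still between calls to the robot, and variables do not carry over. Pictures are saved under pics/ and viewed, and the job is handed in when it is done.

Besides the shell and the picture viewer there is one more tool, called as name([rows], argument=value, ...), one row to a line, values as JSON. carry_out: Moves the arm, as the interface text tells. Shift numbers are shares of 40 mm and turn numbers shares of 4 degrees, none past 1 either way. Its arguments: {"type":"object","properties":{"rows":{"type":"array"}},"required":["rows"]}

```bash
ls; mkdir -p pics; python3 - <<'E'
from plant import *
import cv2
print(state()); print(tip_extent)
for n in ("scene","side","wrist"):
    cv2.imwrite(f"pics/{n}0.png",grab_frame(n)); print(n,camera_info(n))
E
```

```text
pics
{'time': 0.0, 'joint_pos': array([ 1.10999830e+00,  5.33605936e-02,  1.61431928e+00, -2.53459873e-05,
        1.47599369e+00, -1.19065327e-01]), 'joint_vel': array([-0.00033942, -0.00067954, -0.00013083, -0.00042103, -0.00082835,
        0.00014361]), 'joint_efforts': array([-1.71230590e-04, -3.93691134e+01, -3.70174062e+01, -2.07357944e-04,
        7.12971363e-03, -7.77281429e-06]), 'tool_pos': array([0.20927686, 0.58840878, 0.30264545]), 'tool_rot': array([-0.57737854,  0.57809382,  0.40705832, -0.40834432]), 'contact_force': array([-0.89022851,  1.19476725, -0.17936597]), 'ft_torque': array([0.01924378, 0.03636344, 0.0055915 ]), 'gripper_width': 1.0023436098930707}
0.0726
scene {'intrinsics': array([[413.31065246,   0.        , 254.38301838],
       [  0.        , 413.31065246, 184.48197904],
       [  0.        ,   0.        ,   1.        ]]), 'xyz': array([1.12008488, 0.44421436, 1.07352904]), 'rotation': array([-0.13790681,  0.41484328,  0.85642124, -0.27464417])}
side {'intrinsics': array([[491.37995978,   0.        , 256.65558579],
       [  0.        , 491.37995978, 191.86366847],
       [  0.        ,   0.        ,   1.        ]]), 'xyz': array([ 0.09581586, -0.52327402,  1.03633689]), 'rotation': array([-0.32614743,  0.87757043, -0.32960392,  0.12189851])}
wrist {'intrinsics': array([[278.94906847,   0.        , 251.83851881],
       [  0.        , 278.94906847, 190.2295508 ],
       [  0.        ,   0.        ,   1.        ]]), 'tool_from_camera': array([[ 9.99999445e-01, -1.03499436e-03,  1.96616850e-04,
         7.38264701e-04],
       [-5.13212974e-04, -3.15600286e-01,  9.48892089e-01,
        -6.98162212e-02],
       [-9.20045628e-04, -9.48891663e-01, -3.15600642e-01,
         8.14061584e-02],
       [ 0.00000000e+00,  0.00000000e+00,  0.00000000e+00,
         1.00000000e+00]])}
```

View pics/scene0.png

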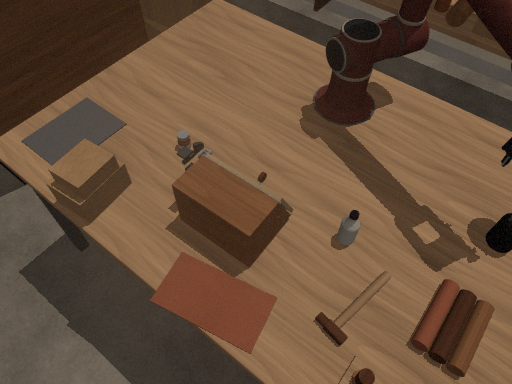

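View pics/side0.png

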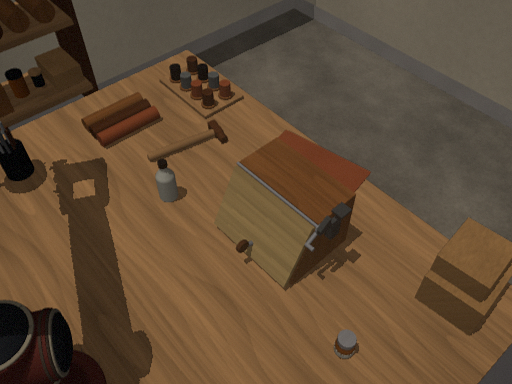

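View pics/wrist0.png

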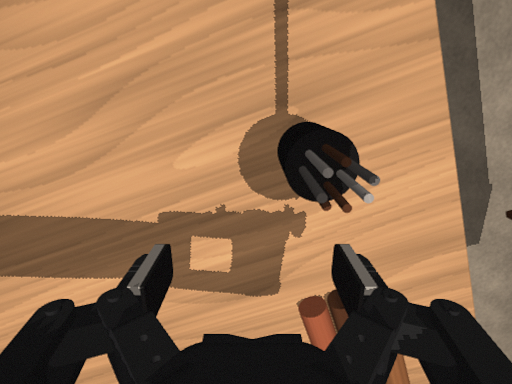

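```bash
cat > h.py <<'E'
import numpy as np, cv2
from scipy.spatial.transform import Rotation as R
from plant import *
def rot(q): return R.from_quat([q[1],q[2],q[3],q[0]]).as_matrix()
def cam(n,st=None):
    c=camera_info(n); K=c["intrinsics"]
    if n=="wrist":
        T=c["tool_from_camera"]; Rt=rot(st["tool_rot"])
        return K,Rt@T[:3,:3],st["tool_pos"]+Rt@T[:3,3]
    return K,rot(c["rotation"]),np.array(c["xyz"])
def proj(C,p):
    K,Rc,t=C; p=np.atleast_2d(p); q=(p-t)@Rc; q=q@K.T; return q[:,:2]/q[:,2:]
def ray(C,uv):
    K,Rc,t=C; d=Rc@np.linalg.solve(K,[uv[0],uv[1],1]); return t,d
def onz(C,uv,z):
    t,d=ray(C,uv); return t+d*(z-t[2])/d[2]
E
python3 - <<'E'
from h import *
a=cv2.imread("pics/scene0.png")[110:290,150:400]; cv2.imwrite("pics/scene0z.png",cv2.resize(a,None,fx=3.2,fy=3.2,interpolation=cv2.INTER_CUBIC))
a=cv2.imread("pics/side0.png")[120:300,130:380]; cv2.imwrite("pics/side0z.png",cv2.resize(a,None,fx=3.2,fy=3.2,interpolation=cv2.INTER_CUBIC))
C=cam("side")
print(onz(C,(347,335),.06)); S=cam("scene"); print(onz(S,(183,135),.06), onz(S,(353,213),.135),onz(C,(162,163),.135))
E
```

```text
[ 0.53052591 -0.31205377  0.06      ]
[ 0.52852618 -0.30960489  0.06      ] [0.4928843  0.29666721 0.135     ] [0.48845539 0.29447634 0.135     ]
```

View pics/scene0z.png

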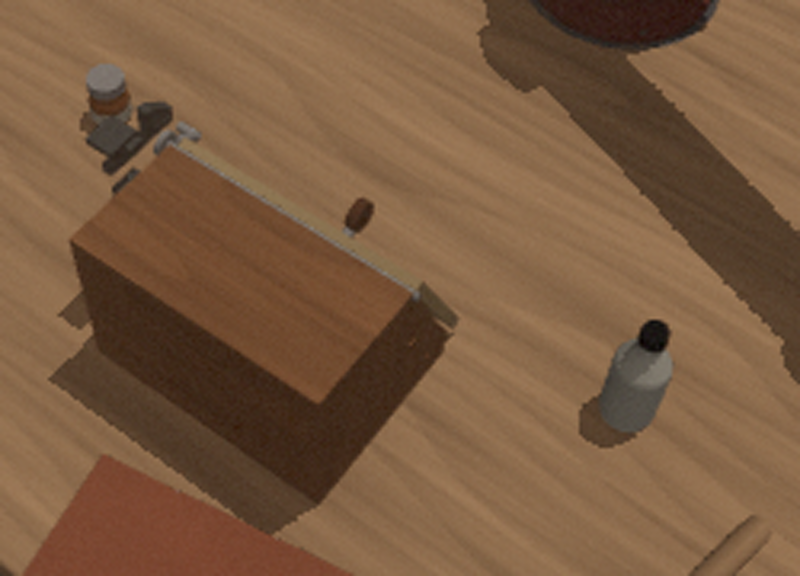

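View pics/side0z.png

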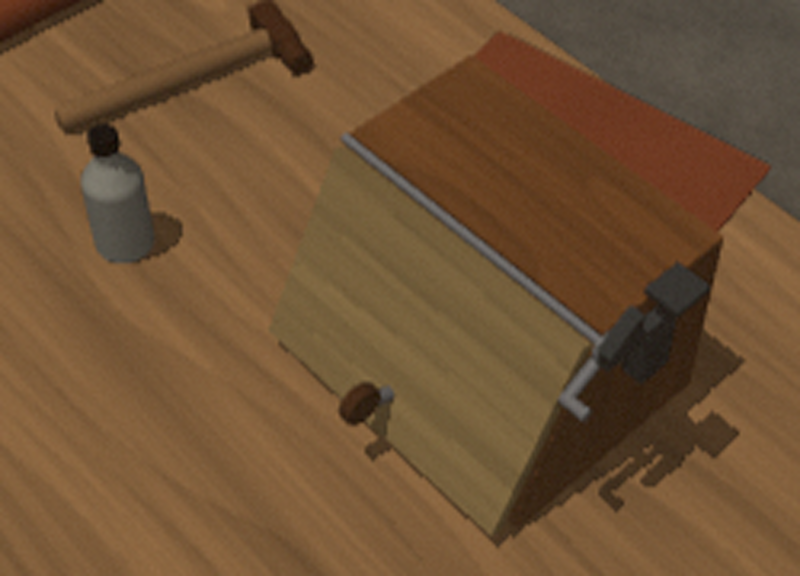

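```bash
cat >> h.py <<'E'
def cab2w(P,p):
    x,y,a=P; p=np.atleast_2d(p); c,s=np.cos(a),np.sin(a)
    return np.c_[x+c*p[:,0]-s*p[:,1], y+s*p[:,0]+c*p[:,1], p[:,2]]
def grip(th,r=145,o=40):
    a=np.radians(24)+th
    return np.array([-r*np.sin(a)-o*np.cos(a),0,175-r*np.cos(a)+o*np.sin(a)])/1000
E
python3 - <<'E'
from h import *
from scipy.optimize import least_squares
S=cam("scene");D=cam("side")
obs=[]
for p,uv in {(130,-130,181):(73,240),(130,130,181):(320,403),(0,130,181):(415,293),(0,-130,181):(172,148),(45,-154,219):(112,135)}.items(): obs.append((S,p,(150+uv[0]/3.2,110+uv[1]/3.2)))
for p,uv in {(130,-130,181):(720,240),(130,130,181):(470,55),(0,130,181):(350,137),(0,-130,181):(600,338),(45,-154,219):(677,287)}.items(): obs.append((D,p,(130+uv[0]/3.2,120+uv[1]/3.2)))
gs=(S,(150+359/3.2,110+215/3.2)); gd=(D,(130+359/3.2,120+402/3.2))
def f(v):
    r=[]
    for C,p,uv in obs: r+=list(proj(C,cab2w(v[:3],np.array(p)/1000))[0]-uv)
    for C,uv in (gs,gd): r+=list(proj(C,cab2w(v[:3],grip(v[3])))[0]-uv)
    return r
best=min((least_squares(f,[.7,0,a,.1],loss='soft_l1') for a in np.arange(-3,3,.5)),key=lambda s:s.cost)
print(best.x,np.degrees(best.x[2]));print(np.round(best.fun.reshape(-1,2),1) if 0 else np.round(np.reshape(f(best.x),(-1,2)),1))
P=best.x[:3]; print(cab2w(P,grip(best.x[3])),cab2w(P,[.045,-.154,.219]))
j=np.array([.5295,-.311]); c,s=np.cos(P[2]),np.sin(P[2]); d=j-P[:2]; print("jar cab",c*d[0]+s*d[1],-s*d[0]+c*d[1])
E
```

```text
[0.61264439 0.00526265 0.02567416 0.080552  ] 1.4710207503433137
[[-1.6 -0.9]
 [-0.7  0.1]
 [-0.2 -1. ]
 [-0.4 -2.1]
 [-0.6 -1.1]
 [ 0.4 -1. ]
 [-0.6 -0.4]
 [-1.6 -1.1]
 [-0.8 -0.8]
 [-0.6 -0.4]
 [-0.4 -0.2]
 [-0.  -0.3]]
[[0.50812035 0.00257849 0.06686804]] [[ 0.66158295 -0.14753139  0.219     ]]
jar cab -0.09123587525855678 -0.31402399091356986
```

```bash
cat >> h.py <<'E'
def Rdes(tilt,yaw=0.0257,roll=0,flip=1):
    """approach (tool y) = forward*sin(tilt)-down*cos(tilt); jaws (tool x)= flip*cab y; roll about cab x"""
    ap=np.array([np.sin(tilt),0,-np.cos(tilt)]); x=np.array([0,flip,0.]); z=np.cross(x,ap)
    M=np.c_[x,ap,z]
    return R.from_euler('z',yaw).as_matrix()@R.from_euler('x',roll).as_matrix()@M
def plan(pos,Rd,n=None,st=None):
    """pos = TCP target"""
    st=st or state(); d=(np.array(pos)-st["tool_pos"])/.04
    w=R.from_matrix(Rd@rot(st["tool_rot"]).T).as_rotvec(); wd=np.degrees(w)/4
    m=int(np.ceil(max(abs(d).max(),abs(wd).max(),1))); n=n or m
    print("min rows",m,"total turn",np.round(wd,2),"shift",np.round(d,2),"| per row n=%d"%n,np.round(wd/n,3),np.round(d/n,3))
def tcp(g,Rd,ahead=.054): return np.array(g)-Rd[:,1]*ahead
P=np.array([.61264,.00526,.02567])
E
python3 - <<'E'
from h import *
st=state();print(np.round(rot(st["tool_rot"]),3))
for f in (1,-1):
  Rd=Rdes(0,flip=f);plan(tcp([.508,.0026,.067],Rd),Rd)
  Rd=Rdes(np.radians(45),flip=f);plan(tcp([.508,.0026,.067],Rd),Rd)
E
```

```text
[[ 0.335 -0.001 -0.942]
 [ 0.942 -0.001  0.335]
 [-0.002 -1.     0.   ]]
min rows 15 total turn [ 0.02 -0.01  5.26] shift [  7.47 -14.65  -4.55] | per row n=15 [ 0.001 -0.     0.351] [ 0.498 -0.977 -0.303]
min rows 15 total turn [ -1.76 -11.18   5.  ] shift [  6.51 -14.67  -4.94] | per row n=15 [-0.117 -0.745  0.333] [ 0.434 -0.978 -0.33 ]
min rows 40 total turn [-1.000e-02 -3.000e-02 -3.974e+01] shift [  7.47 -14.65  -4.55] | per row n=40 [-0.    -0.001 -0.993] [ 0.187 -0.366 -0.114]
min rows 38 total turn [ 15.39  -2.48 -37.  ] shift [  6.51 -14.67  -4.94] | per row n=38 [ 0.405 -0.065 -0.974] [ 0.171 -0.386 -0.13 ]
```

carry_out([
  [[0,0,0.35,0.4,-0.97,0,85],[0,0,0.35,0.5,-0.98,0,85],[0,0,0.35,0.5,-0.98,0,85],[0,0,0.35,0.5,-0.98,0,85],[0,0,0.35,0.5,-0.98,0,85]],
])

```text
time: 0.65
tool_pos: [0.3057, 0.3916, 0.3035]
tool_rot: [-0.551, 0.551, 0.443, -0.443]
contact_force: [0.5, 0.4, -0.6]
gripper_width: 0.993
```

carry_out([
  [[0,0,0.35,0.5,-0.98,0,85],[0,0,0.35,0.5,-0.98,0,85],[0,0,0.35,0.5,-0.98,0,85],[0,0,0.35,0.5,-0.98,0,85],[0,0,0.35,0.5,-0.98,-0.2,85]],
])

```text
time: 1.15
tool_pos: [0.4063, 0.1957, 0.2969]
tool_rot: [-0.523, 0.524, 0.476, -0.474]
contact_force: [0.3, -0.2, -0.2]
gripper_width: 0.995
```

carry_out([
  [[0,0,0.35,0.5,-0.98,-0.4,85],[0,0,0.35,0.5,-0.98,-0.4,85],[0,0,0.35,0.5,-0.98,-0.4,85],[0,0,0.35,0.5,-0.98,-0.4,85],[0,0,0.35,0.5,-0.98,-0.4,85]],
])

```text
time: 1.65
tool_pos: [0.5058, -0.0006, 0.2151]
tool_rot: [-0.494, 0.494, 0.506, -0.506]
contact_force: [0.7, 0.7, 1.0]
gripper_width: 0.999
```

```bash
python3 - <<'E'
from h import *
st=state(); print(st["time"],st["tool_pos"],st["joint_pos"])
Rd=Rdes(0); g=[.508,.0026,.067]
plan(tcp(g,Rd),Rd)
im=grab_frame("wrist"); C=cam("wrist",st)
print(proj(C,g), proj(C,cab2w(P,[.045,-.154,.219])))
cv2.imwrite("pics/w1.png",im);cv2.imwrite("pics/s1.png",grab_frame("side"))
E
```

```text
1.65 [ 0.5058007  -0.00057098  0.21513619] [-1.48438047e-01 -1.64766710e-01  1.97320679e+00  1.98701177e-04
  1.33299727e+00 -1.74462361e+00]
min rows 3 total turn [-0.    0.    0.01] shift [ 0.05  0.08 -2.35] | per row n=3 [-0.001  0.001  0.002] [ 0.018  0.026 -0.784]
[[254.58258882 202.53509652]] [[-58.35544502 601.19355366]]
```

View pics/w1.png

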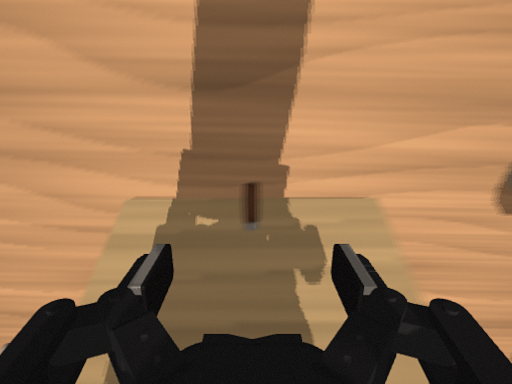

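View pics/s1.png

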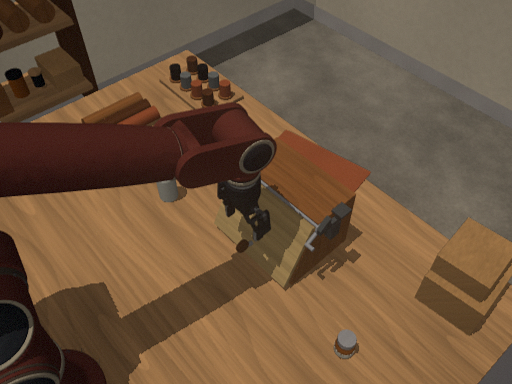

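carry_out([
  [[0,0,0,0.05,0.03,-0.85,85],[0,0,0,0,0,-0.75,85],[0,0,0,0,0,-0.75,40],[0,0,0,0,0,0,0],[0,0,0,0,0,0,0]],
])

```text
time: 2.25
tool_pos: [0.5072, 0.0029, 0.1221]
tool_rot: [0.494, -0.493, -0.506, 0.506]
contact_force: [0.3, -0.1, -0.1]
gripper_width: 0.51
```

carry_out([
  [[0,0,0,0,0,0,0],[0,0,0,0,0,0,0],[0,0,0,0,0,0,0],[0,0,0,0,0,0,0]],
])

```text
time: 2.65
tool_pos: [0.509, 0.0023, 0.1241]
tool_rot: [-0.492, 0.495, 0.507, -0.505]
contact_force: [1.1, 0.4, 5.6]
gripper_width: 0.132
```

```bash
python3 - <<'E'
from h import *
st=state(); print(st["time"],st["tool_pos"],st["gripper_width"])
cv2.imwrite("pics/w2.png",grab_frame("wrist"))
c0=st["tool_pos"]+rot(st["tool_rot"])[:,1]*.054
from scipy.optimize import brentq
prev=None
print("grip", c0, cab2w(P,grip(.08)))
th=np.r_[np.linspace(.08,2.68,27)]
pts=np.array([cab2w(P,grip(t))[0] for t in th])
print(np.round(np.diff(pts,axis=0)/.04,2))
E
```

```text
2.65 [0.50903972 0.00232875 0.12408325] 0.13243442101380945
grip [0.50928341 0.00230391 0.07008381] [[0.50817563 0.00257781 0.06681034]]
[[-0.26 -0.01  0.27]
 [-0.23 -0.01  0.3 ]
 [-0.2  -0.01  0.32]
 [-0.16 -0.    0.34]
 [-0.13 -0.    0.35]
 [-0.09 -0.    0.36]
 [-0.06 -0.    0.37]
 [-0.02 -0.    0.38]
 [ 0.02  0.    0.38]
 [ 0.06  0.    0.37]
 [ 0.09  0.    0.36]
 [ 0.13  0.    0.35]
 [ 0.16  0.    0.34]
 [ 0.2   0.01  0.32]
 [ 0.23  0.01  0.3 ]
 [ 0.26  0.01  0.28]
 [ 0.28  0.01  0.25]
 [ 0.31  0.01  0.22]
 [ 0.33  0.01  0.19]
 [ 0.34  0.01  0.15]
 [ 0.36  0.01  0.12]
 [ 0.37  0.01  0.08]
 [ 0.37  0.01  0.05]
 [ 0.38  0.01  0.01]
 [ 0.37  0.01 -0.03]
 [ 0.37  0.01 -0.07]]
```

View pics/w2.png

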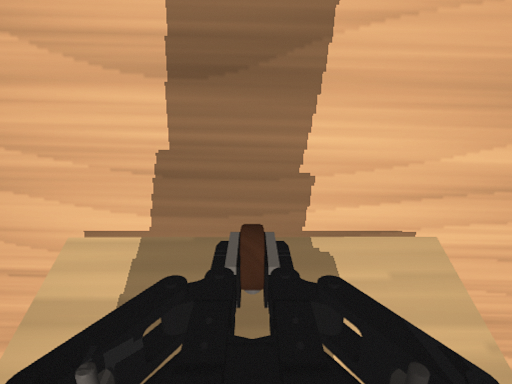

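carry_out([
  [[0,0,0,-0.26,-0.01,0.25,0],[0,0,0,-0.23,-0.01,0.3,0],[0,0,0,-0.2,-0.01,0.32,0],[0,0,0,-0.16,0,0.34,0],[0,0,0,-0.13,0,0.35,0]],
])

```text
time: 3.2
tool_pos: [0.47, 0.0012, 0.1856]
tool_rot: [-0.492, 0.496, 0.508, -0.504]
contact_force: [12.9, 0.3, -5.9]
gripper_width: 0.132
```

carry_out([
  [[0,0,0,-0.09,0,0.36,0],[0,0,0,-0.06,0,0.37,0],[0,0,0,-0.02,0,0.38,0],[0,0,0,0.02,0,0.38,0],[0,0,0,0.06,0,0.37,0]],
])

```text
time: 3.7
tool_pos: [0.4645, 0.0011, 0.257]
tool_rot: [0.494, -0.494, -0.506, 0.506]
contact_force: [9.4, -1.1, -12.3]
gripper_width: 0.133
```

```bash
python3 - <<'E'
from h import *
st=state(); print(st["time"],st["tool_pos"],st["gripper_width"],st["contact_force"])
c0=st["tool_pos"]+rot(st["tool_rot"])[:,1]*.054
print("grip", c0, [cab2w(P,grip(t))[0] for t in (1.03,1.08)])
cv2.imwrite("pics/s3.png",grab_frame("side"))
E
```

```text
3.7 [0.46447279 0.00110725 0.25704321] 0.13306075950432975 [  9.4414706   -1.0570351  -12.30384773]
grip [0.46447914 0.00109601 0.20304321] [array([0.46390069, 0.00144102, 0.19706884]), array([0.4651892 , 0.00147411, 0.20447758])]
```

View pics/s3.png

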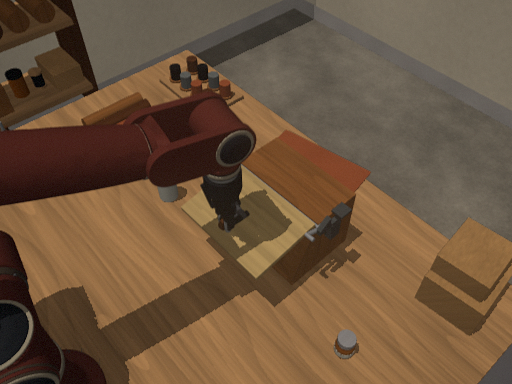

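carry_out([
  [[0,0,0,0.13,0,0.36,0],[0,0,0,0.15,0,0.35,0],[0,0,0,0.16,0,0.34,0],[0,0,0,0.2,0.01,0.32,0],[0,0,0,0.23,0.01,0.3,0]],
])

```text
time: 4.25
tool_pos: [0.498, 0.002, 0.3242]
tool_rot: [0.496, -0.492, -0.504, 0.508]
contact_force: [-4.9, -1.9, -10.7]
gripper_width: 0.131
```

carry_out([
  [[0,0,0,0.26,0.01,0.28,0],[0,0,0,0.28,0.01,0.25,0],[0,0,0,0.31,0.01,0.22,0],[0,0,0,0.33,0.01,0.19,0],[0,0,0,0.34,0.01,0.15,0]],
])

```text
time: 4.75
tool_pos: [0.559, 0.0037, 0.3679]
tool_rot: [0.496, -0.492, -0.504, 0.508]
contact_force: [-8.3, -3.1, -8.2]
gripper_width: 0.13
```

```bash
python3 - <<'E'
from h import *
st=state(); print(st["time"],st["tool_pos"],st["gripper_width"],st["contact_force"])
c0=st["tool_pos"]+rot(st["tool_rot"])[:,1]*.054
print("grip", c0, [cab2w(P,grip(t))[0] for t in (2.0,2.08,2.66)])
cv2.imwrite("pics/s4.png",grab_frame("side"))
E
```

```text
4.75 [0.5590411  0.00366714 0.36794313] 0.1299631779591608 [-8.33161587 -3.08949355 -8.19087371]
grip [0.55855372 0.00362123 0.31394535] [array([0.54675602, 0.00356839, 0.31020887]), array([0.55776835, 0.00385114, 0.31504327]), array([0.64346369, 0.00605142, 0.32222185])]
```

View pics/s4.png

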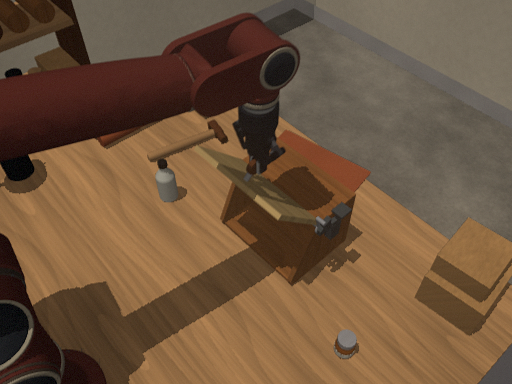

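carry_out([
  [[0,0,0,0.36,0.01,0.12,0],[0,0,0,0.37,0.01,0.09,0],[0,0,0,0.37,0.01,0.05,0],[0,0,0,0.37,0.01,0.02,0],[0,0,0,0.37,0.01,-0.02,0]],
])

```text
time: 5.3
tool_pos: [0.6323, 0.0056, 0.3782]
tool_rot: [0.496, -0.492, -0.503, 0.509]
contact_force: [-10.1, -3.0, -6.0]
gripper_width: 0.127
```

carry_out([
  [[0,0,0,0.3,0.01,-0.04,0],[0,0,0,0.1,0,-0.02,0],[0,0,0,0,0,0,0]],
])

```text
time: 5.6
tool_pos: [0.6491, 0.006, 0.3756]
tool_rot: [0.495, -0.492, -0.504, 0.508]
contact_force: [-4.5, -3.0, -7.5]
gripper_width: 0.129
```

```bash
python3 - <<'E'
from h import *
st=state(); print(st["time"],st["tool_pos"],st["gripper_width"],st["contact_force"])
c0=st["tool_pos"]+rot(st["tool_rot"])[:,1]*.054
print("grip", c0, [cab2w(P,grip(t))[0] for t in (2.54,2.6,2.66,2.7)])
cv2.imwrite("pics/s5.png",grab_frame("side"))
E
```

```text
5.6 [0.64909834 0.00602047 0.37561995] 0.1292479455903166 [-4.54158951 -2.98077004 -7.50006315]
grip [0.64874087 0.00599114 0.32162114] [array([0.62562358, 0.00559336, 0.32485431]), array([0.63458312, 0.0058234 , 0.32380585]), array([0.64346369, 0.00605142, 0.32222185]), array([0.6493244 , 0.0062019 , 0.32087107])]
```

View pics/s5.png

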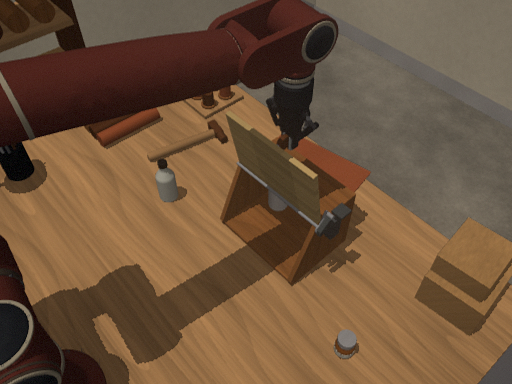

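carry_out([
  [[0,0,0,-0.2,0,0.03,0],[0,0,0,-0.2,0,0.02,0],[0,0,0,-0.18,0,0.02,0],[0,0,0,0,0,0,0]],
])

```text
time: 6.05
tool_pos: [0.6263, 0.0055, 0.3792]
tool_rot: [0.493, -0.495, -0.506, 0.506]
contact_force: [-2.3, -5.6, -11.0]
gripper_width: 0.125
```

carry_out([
  [[0,0,0,0,0,0,30],[0,0,0,0,0,0,60],[0,0,0,0,0,0,60],[0,0,0,0,0,0,60]],
])

```text
time: 6.45
tool_pos: [0.6271, 0.0067, 0.3816]
tool_rot: [-0.493, 0.494, 0.507, -0.505]
contact_force: [-0.3, 0.7, -0.1]
gripper_width: 0.706
```

```bash
python3 - <<'E'
from h import *
st=state(); print(st["time"],st["tool_pos"],st["gripper_width"],st["contact_force"])
cv2.imwrite("pics/s6.png",grab_frame("side"));cv2.imwrite("pics/w6.png",grab_frame("wrist"))
E
```

```text
6.45 [0.62705932 0.00670723 0.38158204] 0.706025428781854 [-0.30333821  0.67867338 -0.13242151]
```

View pics/s6.png

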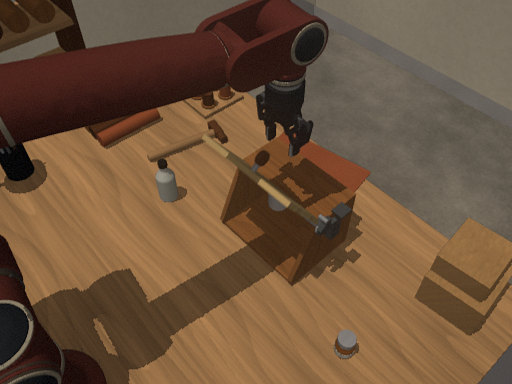

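View pics/w6.png

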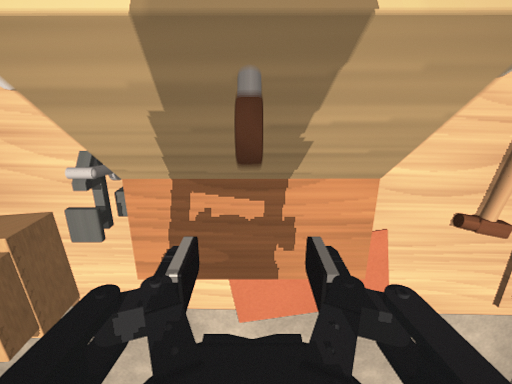

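carry_out([
  [[0,0,0,0,0,1,85],[0,0,0,0,0,0.5,85],[0,0,0,0,0,0,85],[0,0,0,0,0,0,85],[0,0,0,0,0,0,85]],
])

```text
time: 7.05
tool_pos: [0.6264, 0.0065, 0.4379]
tool_rot: [0.495, -0.493, -0.506, 0.507]
contact_force: [-0.4, 0.4, -1.4]
gripper_width: 0.995
```

carry_out([
  [[0,0,0,-0.8,0,0,85],[0,0,0,-0.8,0,0,85],[0,0,0,-0.8,0,0,85],[0,0,0,-0.8,0,0,85],[0,0,0,-0.8,0,0,85]],
])

```text
time: 7.55
tool_pos: [0.4652, 0.0065, 0.4377]
tool_rot: [0.495, -0.493, -0.505, 0.507]
contact_force: [-0.5, 0.5, 0.4]
gripper_width: 0.996
```

```bash
python3 - <<'E'
from h import *
cv2.imwrite("pics/s7.png",grab_frame("side"));st=state();cv2.imwrite("pics/w7.png",grab_frame("wrist"))
print(st["time"],st["tool_pos"])
C=cam("wrist",st); D=cam("side")
for t in np.arange(.4,1.3,.1): print(round(t,1),proj(C,cab2w(P,grip(t)))[0].round(),proj(D,cab2w(P,grip(t)))[0].round(), cab2w(P,grip(t))[0].round(3))
E
```

```text
7.6 [0.46215882 0.00682814 0.43838431]
0.4 [247. 168.] [232. 243.] [0.479 0.002 0.105]
0.5 [247. 166.] [230. 241.] [0.473 0.002 0.119]
0.6 [247. 165.] [228. 239.] [0.468 0.002 0.133]
0.7 [247. 165.] [227. 236.] [0.465 0.001 0.148]
0.8 [247. 166.] [226. 232.] [0.463 0.001 0.163]
0.9 [247. 169.] [225. 228.] [0.462 0.001 0.178]
1.0 [246. 173.] [225. 224.] [0.463 0.001 0.193]
1.1 [246. 178.] [226. 219.] [0.466 0.001 0.207]
1.2 [246. 185.] [227. 214.] [0.47  0.002 0.222]
```

View pics/s7.png

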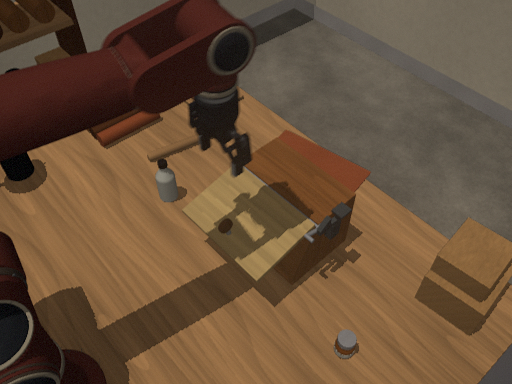

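View pics/w7.png

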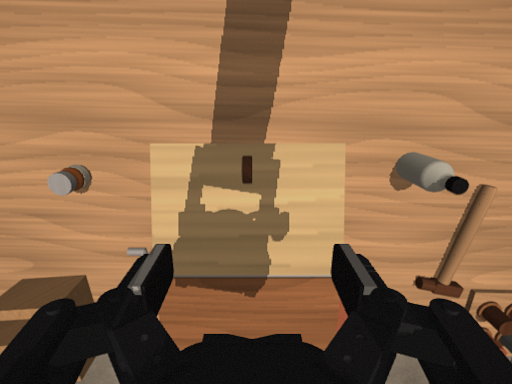

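carry_out([
  [[0,0,0,0,-0.12,-0.9,85],[0,0,0,0,0,-0.9,85],[0,0,0,0,0,-0.9,85]],
])

```text
time: 7.95
tool_pos: [0.4666, 0.0016, 0.3294]
tool_rot: [0.494, -0.494, -0.506, 0.506]
contact_force: [0.3, 0.2, 0.1]
gripper_width: 0.995
```

```bash
python3 - <<'E'
from h import *
cv2.imwrite("pics/s8.png",grab_frame("side"));st=state();cv2.imwrite("pics/w8.png",grab_frame("wrist"))
print(st["time"],st["tool_pos"])
C=cam("wrist",st); D=cam("side")
for t in np.arange(.4,1.3,.1): print(round(t,1),proj(C,cab2w(P,grip(t)))[0].round(),proj(D,cab2w(P,grip(t)))[0].round(), cab2w(P,grip(t))[0].round(3))
a=cv2.imread("pics/s8.png")[180:290,170:310]; b=cv2.imread("pics/w8.png")[100:300,150:350]
cv2.imwrite("pics/z8.png",np.hstack([cv2.resize(a,(500,393)),cv2.resize(b,(300,393))]))
E
```

```text
8.0 [0.4640688  0.00199993 0.32162496]
0.4 [250. 194.] [232. 243.] [0.479 0.002 0.105]
0.5 [250. 192.] [230. 241.] [0.473 0.002 0.119]
0.6 [250. 192.] [228. 239.] [0.468 0.002 0.133]
0.7 [250. 193.] [227. 236.] [0.465 0.001 0.148]
0.8 [250. 196.] [226. 232.] [0.463 0.001 0.163]
0.9 [250. 202.] [225. 228.] [0.462 0.001 0.178]
1.0 [250. 210.] [225. 224.] [0.463 0.001 0.193]
1.1 [250. 221.] [226. 219.] [0.466 0.001 0.207]
1.2 [250. 235.] [227. 214.] [0.47  0.002 0.222]
```

View pics/z8.png

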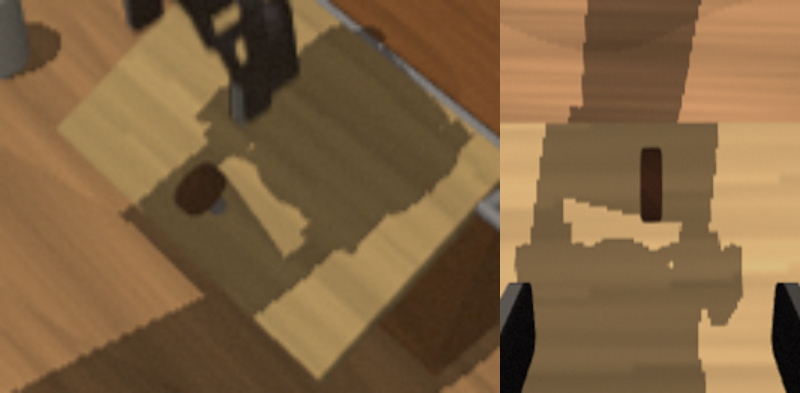

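carry_out([
  [[0,0,0,0,0,-0.8,60],[0,0,0,0,0,-0.8,50],[0,0,0,0,0,-0.75,50],[0,0,0,0,0,-0.3,50]],
])

```text
time: 8.45
tool_pos: [0.466, 0.0018, 0.2238]
tool_rot: [0.495, -0.493, -0.505, 0.507]
contact_force: [-0.8, -1.4, -0.1]
gripper_width: 0.586
```

```bash
python3 - <<'E'
from h import *
st=state();cv2.imwrite("pics/w9.png",grab_frame("wrist"))
print(st["time"],st["tool_pos"],st["contact_force"])
C=cam("wrist",st)
for t in np.arange(.5,1.,.1): print(round(t,1),proj(C,cab2w(P,grip(t)))[0].round(), cab2w(P,grip(t))[0].round(3))
E
```

```text
8.45 [0.46604436 0.00176381 0.22384219] [-0.83646662 -1.35973725 -0.13627761]
0.5 [250. 232.] [0.473 0.002 0.119]
0.6 [250. 235.] [0.468 0.002 0.133]
0.7 [250. 241.] [0.465 0.001 0.148]
0.8 [250. 251.] [0.463 0.001 0.163]
0.9 [250. 267.] [0.462 0.001 0.178]
```

View pics/w9.png

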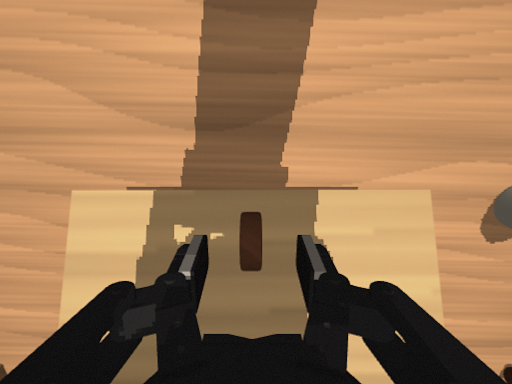

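carry_out([
  [[0,0,0,-0.02,0,-0.54,40],[0,0,0,0,0,0,0],[0,0,0,0,0,0,0],[0,0,0,0,0,0,0]],
])

```text
time: 8.9
tool_pos: [0.4666, 0.0012, 0.206]
tool_rot: [-0.493, 0.494, 0.506, -0.506]
contact_force: [-0.9, -2.9, -0.1]
gripper_width: 0.134
```

carry_out([
  [[0,0,0,0,0,0,0],[0,0,0,0,0,0,0]],
])

```text
time: 9.1
tool_pos: [0.4666, 0.0013, 0.2056]
tool_rot: [-0.493, 0.495, 0.506, -0.506]
contact_force: [-0.4, -3.9, 0.4]
gripper_width: 0.134
```

```bash
python3 - <<'E'
from h import *
st=state()
print(st["time"],st["tool_pos"],st["contact_force"],st["gripper_width"])
th=np.arange(.7,2.75,.1);print(np.round(np.diff([cab2w(P,grip(t))[0] for t in th],axis=0)/.04,2).tolist())
cv2.imwrite("pics/w10.png",grab_frame("wrist"))
E
```

```text
9.1 [0.46660596 0.0012615  0.20562434] [-0.4387424  -3.91948787  0.3882642 ] 0.133764850198073
[[-0.05, -0.0, 0.37], [-0.01, -0.0, 0.38], [0.03, 0.0, 0.38], [0.06, 0.0, 0.37], [0.1, 0.0, 0.36], [0.13, 0.0, 0.35], [0.17, 0.0, 0.34], [0.2, 0.01, 0.32], [0.23, 0.01, 0.3], [0.26, 0.01, 0.27], [0.29, 0.01, 0.24], [0.31, 0.01, 0.21], [0.33, 0.01, 0.18], [0.35, 0.01, 0.15], [0.36, 0.01, 0.11], [0.37, 0.01, 0.08], [0.37, 0.01, 0.04], [0.38, 0.01, 0.0], [0.37, 0.01, -0.04], [0.37, 0.01, -0.07]]
```

View pics/w10.png

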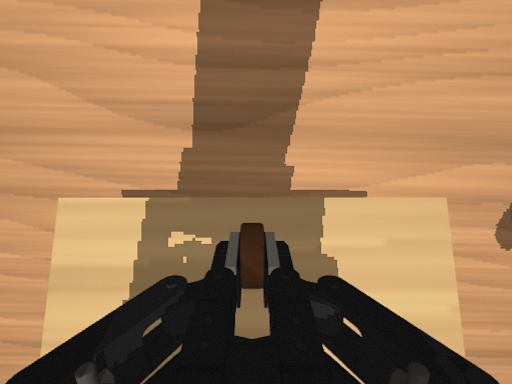

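carry_out([
  [[0,0,0,-0.03,0,0.35,0],[0,0,0,-0.01,0,0.38,0],[0,0,0,0.03,0,0.38,0],[0,0,0,0.06,0,0.37,0],[0,0,0,0.1,0,0.36,0]],
])

```text
time: 9.65
tool_pos: [0.4712, 0.0014, 0.2757]
tool_rot: [0.494, -0.493, -0.505, 0.507]
contact_force: [7.8, -3.9, -13.5]
gripper_width: 0.127
```

carry_out([
  [[0,0,0,0.13,0,0.35,0],[0,0,0,0.17,0,0.34,0],[0,0,0,0.2,0.01,0.32,0],[0,0,0,0.23,0.01,0.3,0],[0,0,0,0.26,0.01,0.27,0]],
])

```text
time: 10.15
tool_pos: [0.5093, 0.0024, 0.3368]
tool_rot: [0.497, -0.491, -0.503, 0.509]
contact_force: [-2.2, -4.9, -12.5]
gripper_width: 0.129
```

carry_out([
  [[0,0,0,0.29,0.01,0.24,0],[0,0,0,0.31,0.01,0.21,0],[0,0,0,0.33,0.01,0.18,0],[0,0,0,0.35,0.01,0.15,0],[0,0,0,0.36,0.01,0.11,0]],
])

```text
time: 10.65
tool_pos: [0.5747, 0.0042, 0.3735]
tool_rot: [0.497, -0.491, -0.502, 0.51]
contact_force: [-8.8, -5.0, -5.2]
gripper_width: 0.127
```

carry_out([
  [[0,0,0,0.37,0.01,0.08,0],[0,0,0,0.37,0.01,0.04,0],[0,0,0,0.38,0.01,0,0],[0,0,0,0.37,0.01,-0.03,0],[0,0,0,0.3,0.01,-0.05,0]],
])

```text
time: 11.15
tool_pos: [0.6466, 0.006, 0.3759]
tool_rot: [0.497, -0.491, -0.503, 0.509]
contact_force: [-9.6, -5.4, -3.2]
gripper_width: 0.129
```

```bash
python3 - <<'E'
from h import *
st=state()
print(st["time"],st["tool_pos"],st["contact_force"],st["gripper_width"])
print([cab2w(P,grip(t))[0] for t in (2.54,2.6,2.66,2.7)])
im=grab_frame("side");cv2.imwrite("pics/s11.png",im); D=cam("side")
# candidate door tip edges
def edge(t,y,o): 
    return proj(D,cab2w(P,[*(grip(t,180,o)+[0,y,0])]))[0]
for t in (2.3,2.4,2.5,2.6,2.68): print(t,edge(t,-.128,14).round(1),edge(t,.128,14).round(1),edge(t,-.128,2).round(1))
cv2.imwrite("pics/z11.png",cv2.resize(im[80:250,200:380],None,fx=3.3,fy=3.3,interpolation=cv2.INTER_CUBIC))
E
```

```text
11.15 [0.64664263 0.00604272 0.37590312] [-9.60209776 -5.40585238 -3.22675699] 0.12884336135155453
[array([0.62562358, 0.00559336, 0.32485431]), array([0.63458312, 0.0058234 , 0.32380585]), array([0.64346369, 0.00605142, 0.32222185]), array([0.6493244 , 0.0062019 , 0.32087107])]
2.3 [301.6 189.1] [214.4 122.1] [297.3 193.9]
2.4 [308.2 182.6] [220.5 116.5] [303.8 187. ]
2.5 [314.8 176.6] [226.8 111.6] [310.4 180.7]
2.6 [321.4 171.2] [233.1 107.3] [317.  174.9]
2.68 [326.5 167.5] [238.2 104.3] [322.2 170.8]
```

View pics/z11.png

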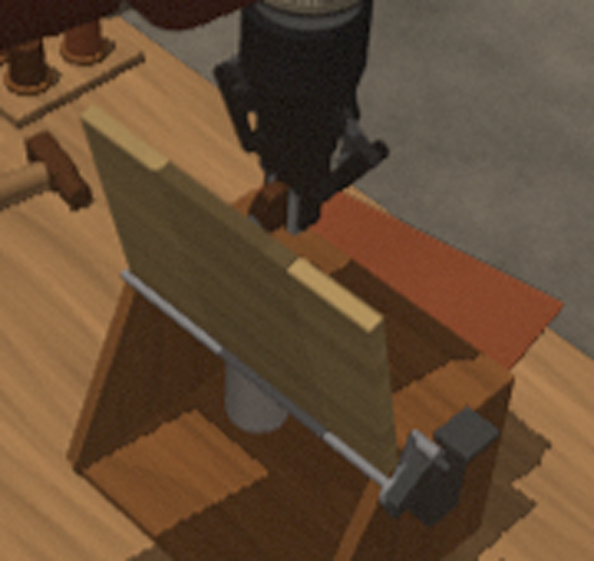

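```bash
python3 - <<'E'
from h import *
st=state();im=grab_frame("wrist");C=cam("wrist",st);print(st["tool_pos"])
for t in (2.3,2.4,2.5,2.6,2.68):
    f=lambda y,o,r=180: proj(C,cab2w(P,(grip(t,r,o)+[0,y,0])))[0].round(0)
    print(t,f(-.128,14),f(.128,14),f(.128,2),"grip",f(0,40,145))
cv2.imwrite("pics/w11.png",im)
E
```

```text
[0.64812024 0.00606338 0.37554258]
2.3 [-141.   50.] [640.  48.] [635.  14.] grip [250. 153.]
2.4 [-139.  105.] [639. 103.] [639.  67.] grip [250. 186.]
2.5 [-130.  160.] [631. 158.] [635. 122.] grip [250. 217.]
2.6 [-115.  212.] [616. 210.] [624. 176.] grip [251. 244.]
2.68 [-99. 248.] [600. 247.] [611. 216.] grip [251. 262.]
```

View pics/w11.png

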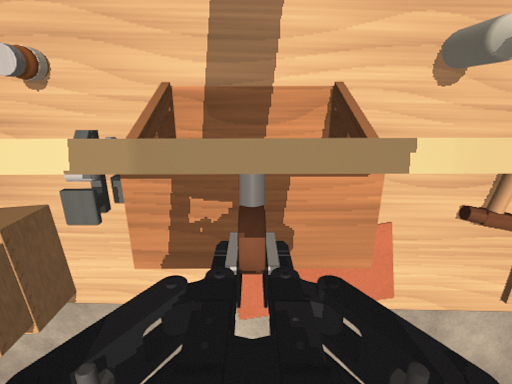

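carry_out([
  [[0,0,0,0.25,0,-0.03,0],[0,0,0,0.25,0,-0.03,0],[0,0,0,0,0,0,0]],
])

```text
time: 11.55
tool_pos: [0.6666, 0.0065, 0.3711]
tool_rot: [0.497, -0.49, -0.503, 0.509]
contact_force: [-6.6, -4.0, -7.6]
gripper_width: 0.128
```

```bash
cat > look.py <<'E'
import sys
from h import *
n=sys.argv[1]; st=state();im=grab_frame("wrist");C=cam("wrist",st);print(st["time"],st["tool_pos"],st["contact_force"],st["gripper_width"])
for t in (2.4,2.5,2.55,2.6,2.65,2.7):
    f=lambda y,o,r=180: proj(C,cab2w(P,(grip(t,r,o)+[0,y,0])))[0].round(0)
    print(t,f(-.128,14),f(.128,14),f(.128,2),"grip",f(0,40,145))
cv2.imwrite(f"pics/w{n}.png",im)
E
python3 look.py 12
```

```text
11.55 [0.66664513 0.00645737 0.37107954] [-6.63324996 -3.981973   -7.61236746] 0.1277855323415443
2.4 [-185.   40.] [683.  38.] [682.  -3.] grip [250. 147.]
2.5 [-175.  103.] [673. 101.] [678.  60.] grip [250. 182.]
2.55 [-166.  133.] [665. 131.] [673.  91.] grip [250. 197.]
2.6 [-156.  163.] [655. 160.] [665. 121.] grip [250. 212.]
2.65 [-144.  190.] [644. 188.] [656. 151.] grip [251. 226.]
2.7 [-132.  215.] [631. 213.] [645. 179.] grip [251. 238.]
```

View pics/w12.png

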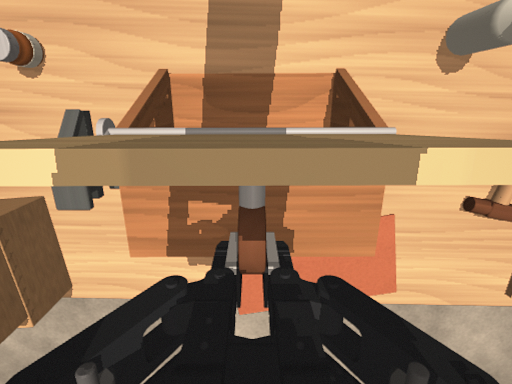

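carry_out([
  [[0,0,0,0.15,0,-0.03,0],[0,0,0,0.1,0,-0.02,0],[0,0,0,0,0,0,0]],
])

```text
time: 11.9
tool_pos: [0.6739, 0.0066, 0.3688]
tool_rot: [0.5, -0.488, -0.5, 0.512]
contact_force: [-18.8, -2.7, -5.0]
gripper_width: 0.127
```

```bash
python3 look.py 13
```

```text
11.9 [0.67388661 0.0066149  0.36881094] [-18.83320326  -2.67456563  -5.03395017] 0.1274092441099577
2.4 [-204.   11.] [702.   9.] [700. -33.] grip [250. 131.]
2.5 [-194.   77.] [691.  75.] [696.  32.] grip [250. 167.]
2.55 [-185.  109.] [683. 107.] [691.  65.] grip [250. 184.]
2.6 [-174.  141.] [673. 138.] [683.  97.] grip [250. 200.]
2.65 [-162.  170.] [661. 168.] [674. 128.] grip [251. 214.]
2.7 [-148.  197.] [647. 195.] [662. 158.] grip [251. 227.]
```

View pics/w13.png

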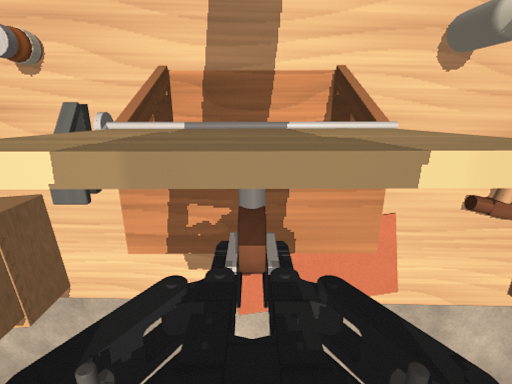

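carry_out([
  [[0,0,0,-0.3,0,0.04,0],[0,0,0,-0.3,0,0.04,0],[0,0,0,-0.15,0,0,0],[0,0,0,0,0,0,0]],
])

```text
time: 12.35
tool_pos: [0.6486, 0.0061, 0.3761]
tool_rot: [-0.493, 0.495, 0.506, -0.506]
contact_force: [3.9, -4.5, -9.2]
gripper_width: 0.127
```

```bash
python3 look.py 14
```

```text
12.35 [0.64855889 0.00610294 0.37613437] [ 3.93265402 -4.49080257 -9.15151201] 0.12745721827080522
2.4 [-142.  103.] [642. 101.] [642.  64.] grip [250. 184.]
2.5 [-132.  158.] [632. 156.] [637. 120.] grip [250. 214.]
2.55 [-124.  185.] [625. 183.] [632. 147.] grip [251. 228.]
2.6 [-115.  210.] [617. 208.] [626. 174.] grip [251. 241.]
2.65 [-106.  233.] [607. 232.] [618. 200.] grip [251. 253.]
2.7 [-95. 255.] [596. 253.] [608. 223.] grip [251. 264.]
```

View pics/w14.png

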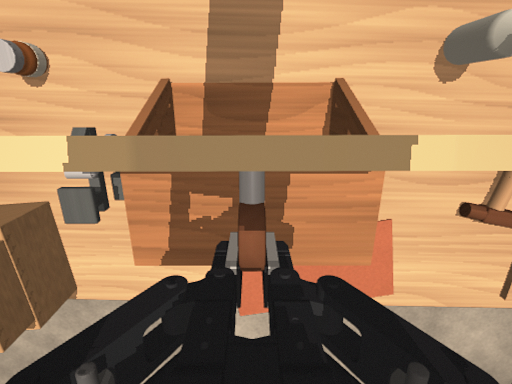

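carry_out([
  [[0,0,0,0,0,0,30],[0,0,0,0,0,0,60],[0,0,0,0,0,0,70],[0,0,0,0,0,0,70]],
])

```text
time: 12.8
tool_pos: [0.6488, 0.0072, 0.3783]
tool_rot: [-0.493, 0.494, 0.507, -0.506]
contact_force: [-0.6, -0.5, -0.7]
gripper_width: 0.804
```

```bash
python3 look.py 15
```

```text
12.8 [0.64878384 0.007194   0.37825792] [-0.59725789 -0.4519094  -0.66712737] 0.8044891259322694
2.4 [-137.  101.] [629. 100.] [629.  64.] grip [248. 182.]
2.5 [-128.  156.] [620. 155.] [625. 119.] grip [248. 212.]
2.55 [-121.  182.] [614. 181.] [620. 146.] grip [248. 226.]
2.6 [-112.  207.] [605. 205.] [614. 172.] grip [248. 239.]
2.65 [-103.  230.] [596. 228.] [606. 197.] grip [248. 250.]
2.7 [-92. 251.] [586. 250.] [598. 220.] grip [249. 261.]
```

View pics/w15.png

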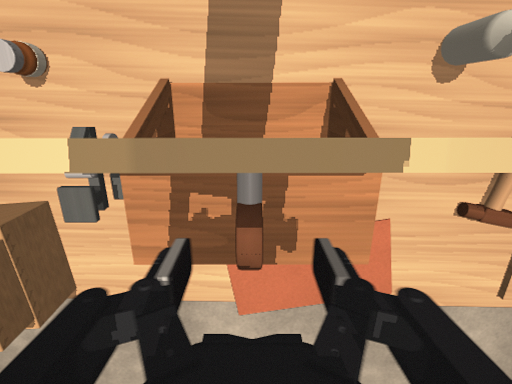

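carry_out([
  [[0,0,0,0,0,0.9,80],[0,0,0,0,0,1,85],[0,0,0,-0.5,-0.5,0.3,85],[0,-0.9,0,-0.9,-0.9,0,85],[0,-0.9,0,-0.9,-0.9,0,85]],
])

```text
time: 13.35
tool_pos: [0.5575, -0.0842, 0.4662]
tool_rot: [-0.459, 0.525, 0.537, -0.474]
contact_force: [0.5, -0.3, 0.0]
gripper_width: 0.996
```

carry_out([
  [[0,-0.95,0,-0.9,-0.9,0,85],[0,-0.95,0,-0.9,-0.9,0,85],[0,-0.95,0,-0.8,-0.9,0,85],[0,-0.95,0,-0.6,-0.9,-0.4,85],[0,-0.95,0,0,-0.8,-0.8,85]],
])

```text
time: 13.85
tool_pos: [0.4298, -0.2604, 0.4218]
tool_rot: [-0.361, 0.6, 0.604, -0.38]
contact_force: [2.0, -0.1, -0.2]
gripper_width: 0.997
```

carry_out([
  [[0,-0.95,0,0,-0.6,-0.9,85],[0,-0.95,0,0,-0.4,-0.9,85],[0,-0.95,0,0,0,-0.9,85],[0,-0.95,0,0,0,-0.9,85],[0,-0.9,0,0,0,0,85]],
])

```text
time: 14.35
tool_pos: [0.4294, -0.2965, 0.2661]
tool_rot: [-0.267, 0.648, 0.657, -0.277]
contact_force: [-0.0, 0.1, 0.1]
gripper_width: 0.995
```

```bash
python3 - <<'E'
from h import *
st=state();im=grab_frame("wrist");C=cam("wrist",st);print(st["time"],st["tool_pos"],st["contact_force"],st["joint_pos"].round(2))
cv2.imwrite("pics/w16.png",im)
Rd=Rdes(np.radians(45)); j=np.array([.5295,-.311,.035])
print(np.round(rot(st["tool_rot"])[:,1],3),"jar top",proj(C,[.5295,-.311,.06]),"bot",proj(C,[.5295,-.311,0]))
plan(tcp(j,Rd,.054+.09),Rd); plan(tcp(j,Rd),Rd)
E
```

```text
14.35 [ 0.42944448 -0.29654037  0.26610121] [-0.02726369  0.07930487  0.0575058 ] [-0.99 -0.42  2.19  0.76  1.03 -2.87]
[ 0.704  0.006 -0.71 ] jar top [[236.54762235 104.94609057]] bot [[238.375039    63.01123799]]
min rows 4 total turn [ 0.15 -0.01  0.13] shift [-0.05 -0.41 -3.28] | per row n=4 [ 0.039 -0.003  0.032] [-0.012 -0.103 -0.819]
min rows 5 total turn [ 0.15 -0.01  0.13] shift [ 1.54 -0.37 -4.87] | per row n=5 [ 0.031 -0.002  0.025] [ 0.308 -0.074 -0.973]
```

View pics/w16.png

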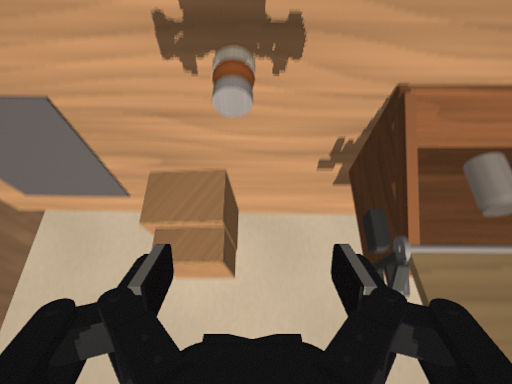

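carry_out([
  [[0.1,0,0,0,-0.25,-0.9,85],[0,0,0.1,0,-0.25,-0.9,85],[0,0,0,0,0,-0.9,85],[0,0,0,0,0,-0.5,85],[0,0,0,0,0,0,85]],
])

```text
time: 14.9
tool_pos: [0.4331, -0.3153, 0.1471]
tool_rot: [-0.269, 0.646, 0.658, -0.278]
contact_force: [0.2, 0.5, -0.4]
gripper_width: 1.003
```

```bash
cat > lj.py <<'E'
import sys
from h import *
n=sys.argv[1]
st=state();im=grab_frame("wrist");C=cam("wrist",st);print(st["time"],st["tool_pos"],st["contact_force"],st["joint_pos"].round(2))
cv2.imwrite(f"pics/w{n}.png",im)
Rd=Rdes(np.radians(45)); j=np.array([.5295,-.313,.035])
print(np.round(rot(st["tool_rot"])[:,1],3),"jar top",proj(C,[.5295,-.313,.06]),"bot",proj(C,[.5295,-.313,0]))
plan(tcp(j,Rd),Rd)
E
python3 lj.py 17
```

```text
14.9 [ 0.4330919  -0.31531954  0.14712476] [ 0.24453159  0.4638322  -0.42983645] [-1.01 -0.18  2.22  0.91  0.87 -3.13]
[ 0.701  0.012 -0.714] jar top [[251.95312314 217.95023254]] bot [[252.17979143 153.9624428 ]]
min rows 2 total turn [ 0.11 -0.09  0.07] shift [ 1.44  0.06 -1.9 ] | per row n=2 [ 0.055 -0.047  0.033] [ 0.72   0.029 -0.952]
```

View pics/w17.png

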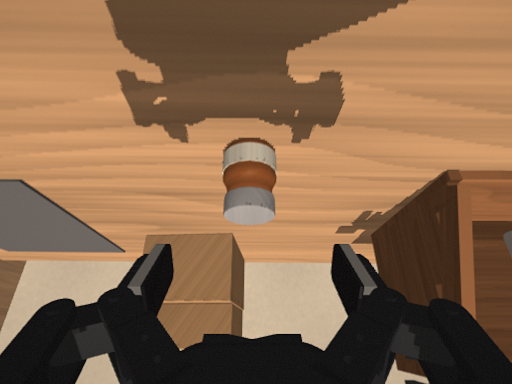

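```bash
python3 - <<'E'
from h import *
Rd=Rdes(np.radians(45),yaw=-.5); j=np.array([.528,-.3135,.035])
plan(tcp(j,Rd,.144),Rd,8)
print((tcp(j,Rd)-tcp(j,Rd,.144))/.04)
E
```

```text
min rows 8 total turn [ 0.08 -0.12 -7.46] shift [ 0.12  1.29 -0.31] | per row n=8 [ 0.01  -0.015 -0.933] [ 0.015  0.161 -0.039]
[ 1.39622531 -0.76276136 -1.59099026]
```

carry_out([
  [[0,0,-0.95,0.02,0.16,-0.04,85],[0,0,-0.95,0.02,0.16,-0.04,85],[0,0,-0.95,0.02,0.16,-0.04,85],[0,0,-0.95,0.02,0.16,-0.04,85],[0,0,-0.95,0.02,0.16,-0.04,85]],
])

```text
time: 15.45
tool_pos: [0.4387, -0.2855, 0.1449]
tool_rot: [-0.307, 0.748, 0.541, -0.229]
contact_force: [-0.2, -0.4, -0.5]
gripper_width: 0.995
```

carry_out([
  [[0,0,-0.95,0.02,0.16,-0.04,85],[0,0,-0.95,0,0.16,-0.04,85],[0,0,-0.8,0,0.16,-0.03,85],[0,0,0,0,0,0,85]],
])

```text
time: 15.85
tool_pos: [0.4396, -0.2649, 0.1397]
tool_rot: [-0.327, 0.794, 0.471, -0.2]
contact_force: [1.0, 0.6, -0.2]
gripper_width: 0.993
```

```bash
sed -i 's/Rd=Rdes(np.radians(45)); j=np.array(.*/Rd=Rdes(np.radians(45),yaw=-.5); j=np.array([.528,-.3135,.035])/; s/\.5295,-\.313,/.528,-.3135,/g' lj.py; python3 lj.py 18
```

```text
15.85 [ 0.43964756 -0.26492909  0.13971177] [ 0.9878574   0.57941163 -0.195452  ] [-0.76 -0.35  2.37  0.48  0.39 -2.21]
[ 0.617 -0.342 -0.708] jar top [[251.33449476 227.98317881]] bot [[252.02036413 162.79352949]]
min rows 2 total turn [ 0.11 -0.09 -0.05] shift [ 1.37 -0.74 -1.66] | per row n=2 [ 0.054 -0.045 -0.023] [ 0.687 -0.372 -0.83 ]
```

View pics/w18.png

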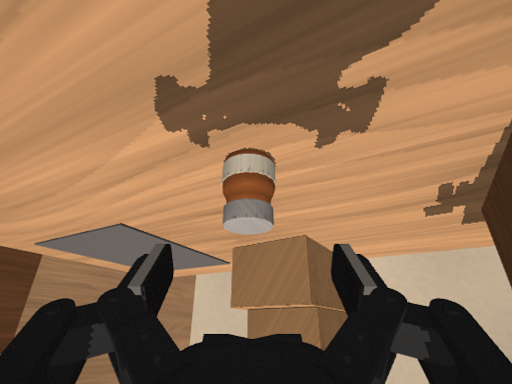

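carry_out([
  [[0,0,0,0.45,-0.26,-0.55,85],[0,0,0,0.45,-0.26,-0.55,85],[0,0,0,0.45,-0.25,-0.55,85],[0,0,0,0,0,0,85]],
])

```text
time: 16.3
tool_pos: [0.4926, -0.297, 0.0679]
tool_rot: [-0.332, 0.793, 0.469, -0.201]
contact_force: [-0.8, 0.6, -0.2]
gripper_width: 0.995
```

```bash
python3 lj.py 19
```

```text
16.3 [ 0.49261474 -0.29696973  0.06791596] [-0.81979337  0.59502437 -0.19856512] [-0.73  0.    2.23  0.8   0.22 -2.53]
[ 0.612 -0.339 -0.715] jar top [[255.87559199 331.91354429]] bot [[255.85107146 212.98246775]]
min rows 1 total turn [ 0.03 -0.16 -0.01] shift [0.05 0.04 0.09] | per row n=1 [ 0.033 -0.162 -0.007] [0.051 0.042 0.09 ]
```

View pics/w19.png

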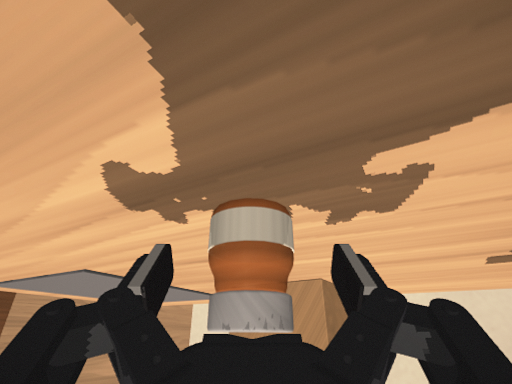

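```bash
python3 - <<'E'
from h import *
Rd=Rdes(np.radians(33),yaw=-.5); j=np.array([.528,-.3135,.036])
plan(tcp(j,Rd),Rd,4)
E
```

```text
min rows 3 total turn [ 1.47  2.47 -0.02] shift [ 0.24 -0.06  0.29] | per row n=4 [ 0.368  0.618 -0.004] [ 0.061 -0.016  0.073]
```

carry_out([
  [[0.37,0.62,0,0.06,-0.02,0.07,85],[0.37,0.62,0,0.06,-0.02,0.07,85],[0.37,0.62,0,0.06,-0.01,0.07,85],[0.37,0.62,0,0.06,-0.01,0.07,85],[0,0,0,0,0,0,85]],
])

```text
time: 16.85
tool_pos: [0.5035, -0.3005, 0.0864]
tool_rot: [-0.406, 0.758, 0.45, -0.242]
contact_force: [0.0, -0.0, 0.3]
gripper_width: 0.994
```

carry_out([
  [[0,0,0,0,0,0,50],[0,0,0,0,0,0,44],[0,0,0,0,0,0,40],[0,0,0,0,0,0,20],[0,0,0,0,0,0,20]],
])

```text
time: 17.35
tool_pos: [0.5017, -0.2987, 0.0822]
tool_rot: [-0.409, 0.756, 0.449, -0.243]
contact_force: [-3.3, 0.8, 4.4]
gripper_width: 0.479
```

```bash
python3 - <<'E'
from h import *
st=state();print(st["time"],st["tool_pos"],rot(st["tool_rot"])[:,1],st["contact_force"],st["gripper_width"],st["joint_pos"].round(2))
cv2.imwrite("pics/w20.png",grab_frame("wrist"));
E
```

```text
17.35 [ 0.50168915 -0.29869095  0.08216678] [ 0.48093843 -0.26250943 -0.83653274] [-3.30862473  0.7747969   4.42626978] 0.47859323376744495 [-0.7   0.01  2.13  0.26  0.45 -1.98]
```

View pics/w20.png

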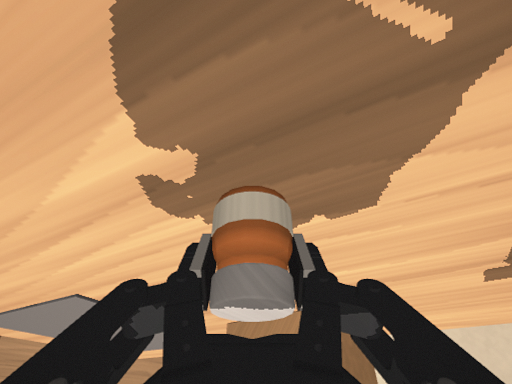

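carry_out([
  [[0,0,0,0,0,0,20],[0,0,0,0,0,0.3,20],[0,0,0,0,0,0.5,20],[0,0,0,0,0,0.7,20],[0,0,0,-0.3,0,0.7,20]],
])

```text
time: 17.9
tool_pos: [0.4896, -0.2979, 0.1703]
tool_rot: [-0.41, 0.756, 0.449, -0.244]
contact_force: [0.2, -1.0, -1.0]
gripper_width: 0.485
```

```bash
python3 - <<'E'
from h import *
st=state();print(st["time"],st["tool_pos"],rot(st["tool_rot"])[:,1],st["contact_force"],st["gripper_width"],st["joint_pos"].round(2))
cv2.imwrite("pics/w21.png",grab_frame("wrist"));cv2.imwrite("pics/s21.png",grab_frame("side"))
g=cab2w(P,[0,-.02,.01+.036])[0]
Rd=Rdes(np.radians(33))
print("final TCP",tcp(g,Rd)); plan(tcp(g,Rd),Rd)
E
```

```text
17.9 [ 0.4895919  -0.29792657  0.17026506] [ 0.47956878 -0.26046456 -0.83795704] [ 0.18649113 -0.99645492 -1.03717223] 0.4852749144179157 [-0.72 -0.18  2.13  0.2   0.64 -1.92]
final TCP [ 0.58375255 -0.01548918  0.09128821]
min rows 8 total turn [0.07 0.14 7.52] shift [ 2.33  7.11 -2.09] | per row n=8 [0.008 0.018 0.939] [ 0.291  0.888 -0.261]
```

View pics/w21.png

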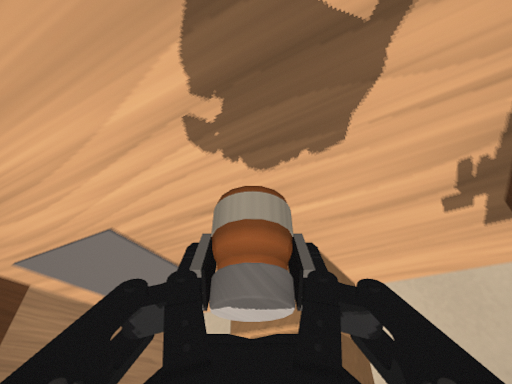

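View pics/s21.png

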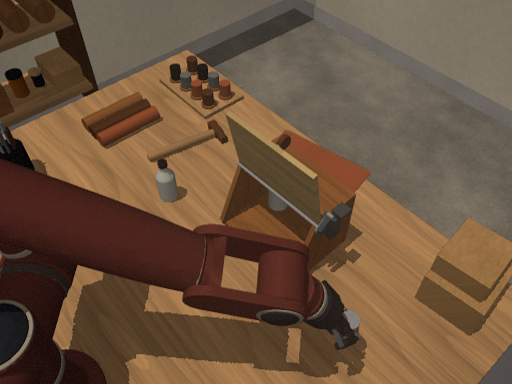

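carry_out([
  [[0,0,0.5,-0.3,0.5,0,20],[0,0,0.8,-0.3,0.8,0,20],[0,0,0.8,-0.3,0.8,0,20],[0,0,0.8,-0.1,0.8,-0.1,20],[0,0,0.8,0,0.8,-0.1,20]],
])

```text
time: 18.5
tool_pos: [0.4482, -0.1489, 0.1599]
tool_rot: [-0.375, 0.691, 0.543, -0.295]
contact_force: [0.7, 0.6, -1.1]
gripper_width: 0.482
```

carry_out([
  [[0,0,0.8,0,0.8,-0.2,20],[0,0,0.8,0,0.8,-0.2,20],[0,0,0.8,0,0.8,-0.2,20],[0,0,0.8,0,0.7,-0.2,20],[0,0,0.6,0,0.2,-0.1,20]],
])

```text
time: 19.0
tool_pos: [0.4478, -0.0157, 0.1229]
tool_rot: [-0.333, 0.611, 0.631, -0.343]
contact_force: [0.0, 0.5, -1.9]
gripper_width: 0.483
```

```bash
cat > lp.py <<'E'
import sys
from h import *
n=sys.argv[1]
st=state();print(st["time"],st["tool_pos"],rot(st["tool_rot"])[:,1].round(3),st["contact_force"].round(1),st["gripper_width"],st["joint_pos"].round(2))
cv2.imwrite(f"pics/w{n}.png",grab_frame("wrist"));cv2.imwrite(f"pics/s{n}.png",grab_frame("side"))
g=cab2w(P,[0,-.02,.01+.036])[0]
Rd=Rdes(np.radians(33.2))
print("final TCP",tcp(g,Rd)); plan(tcp(g,Rd),Rd)
E
python3 lp.py 22
```

```text
19.0 [ 0.44777195 -0.01569945  0.12289461] [ 0.543  0.018 -0.84 ] [ 0.   0.5 -1.9] 0.48296392322200865 [-0.28 -0.49  2.45  0.28  0.65 -2.06]
final TCP [ 0.58359469 -0.01549324  0.09118527]
min rows 4 total turn [-0.02 -0.07 -0.02] shift [ 3.39  0.04 -0.8 ] | per row n=4 [-0.004 -0.018 -0.005] [ 0.847  0.01  -0.2  ]
```

View pics/w22.png

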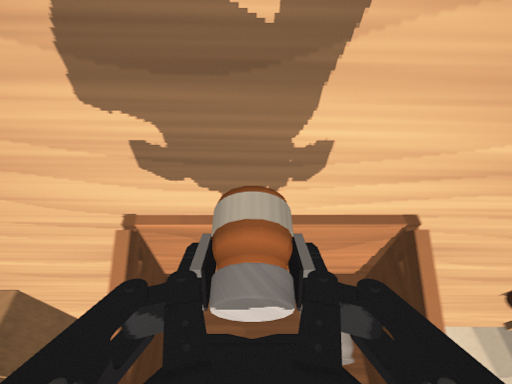

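View pics/s22.png

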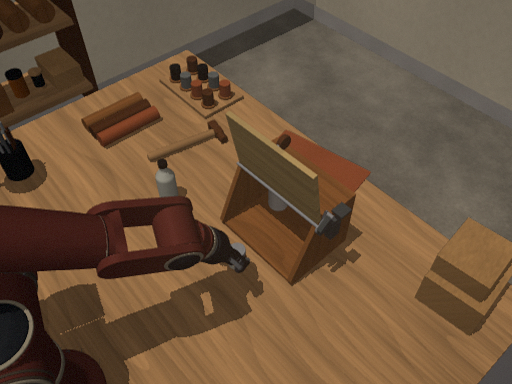

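carry_out([
  [[0,0,0,0.6,0,0,20],[0,0,0,0.8,0,0,20],[0,0,0,0.8,0,-0.1,20],[0,0,0,0.8,0,-0.15,20],[0,0,0,0.4,0,-0.1,20]],
])

```text
time: 19.6
tool_pos: [0.5878, -0.0194, 0.1115]
tool_rot: [-0.332, 0.615, 0.629, -0.34]
contact_force: [-0.4, -0.1, -1.0]
gripper_width: 0.479
```

```bash
python3 lp.py 23
```

```text
19.6 [ 0.58782229 -0.01939135  0.11146922] [ 0.547  0.012 -0.837] [-0.4 -0.1 -1. ] 0.47886169476847296 [-0.2  -0.04  2.12  0.25  0.51 -1.98]
final TCP [ 0.58359469 -0.01549324  0.09118527]
min rows 1 total turn [ 0.   -0.02  0.03] shift [-0.09  0.1  -0.5 ] | per row n=1 [ 0.003 -0.021  0.03 ] [-0.085  0.095 -0.5  ]
```

View pics/w23.png

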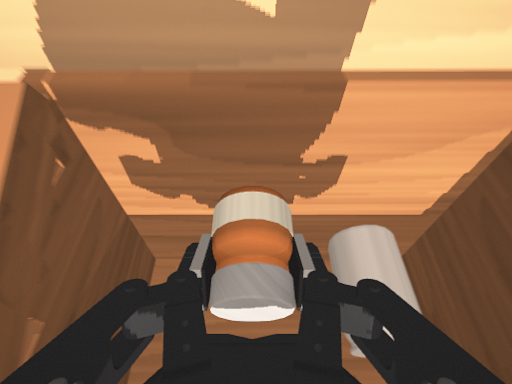

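View pics/s23.png

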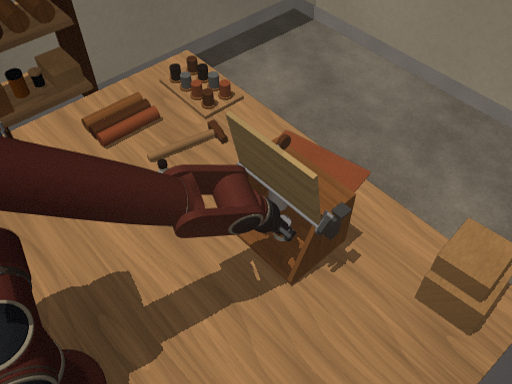

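carry_out([
  [[0,0,0,-0.05,0,-0.2,20],[0,0,0,0,0,-0.17,20],[0,0,0,0,0,-0.06,20],[0,0,0,0,0,-0.04,20],[0,0,0,0,0,0,20]],
])

```text
time: 20.2
tool_pos: [0.5833, -0.0185, 0.0929]
tool_rot: [-0.332, 0.614, 0.63, -0.341]
contact_force: [0.3, -0.1, -0.6]
gripper_width: 0.487
```

```bash
python3 lp.py 24
```

```text
20.2 [ 0.58333437 -0.0185159   0.0929384 ] [ 0.547  0.013 -0.837] [ 0.3 -0.1 -0.6] 0.4865992817822011 [-0.2  -0.02  2.13  0.27  0.47 -2.01]
final TCP [ 0.58359469 -0.01549324  0.09118527]
min rows 1 total turn [0.01 0.   0.01] shift [-0.    0.08 -0.05] | per row n=1 [0.008 0.005 0.01 ] [-0.004  0.076 -0.054]
```

carry_out([
  [[0,0,0,0,0,-0.04,20],[0,0,0,0,0,-0.03,20],[0,0,0,0,0,0,20]],
])

```text
time: 20.6
tool_pos: [0.5848, -0.0186, 0.0921]
tool_rot: [-0.331, 0.615, 0.63, -0.34]
contact_force: [-6.8, -0.0, 8.0]
gripper_width: 0.483
```

carry_out([
  [[0,0,0,0,0,0.03,43],[0,0,0,0,0,0,48],[0,0,0,0,0,0,55],[0,0,0,0,0,0,62],[0,0,0,0,0,0,62]],
])

```text
time: 21.1
tool_pos: [0.5837, -0.0185, 0.0913]
tool_rot: [-0.332, 0.614, 0.63, -0.341]
contact_force: [-0.4, -0.4, 0.6]
gripper_width: 0.722
```

```bash
python3 lp.py 25
```

```text
21.1 [ 0.58369751 -0.01852223  0.09133831] [ 0.547  0.013 -0.837] [-0.4 -0.4  0.6] 0.7224491259986507 [-0.2  -0.01  2.13  0.28  0.47 -2.01]
final TCP [ 0.58359469 -0.01549324  0.09118527]
min rows 1 total turn [ 0.01 -0.01  0.01] shift [-0.    0.08 -0.  ] | per row n=1 [ 0.005 -0.007  0.01 ] [-0.001  0.076 -0.002]
```

View pics/w25.png

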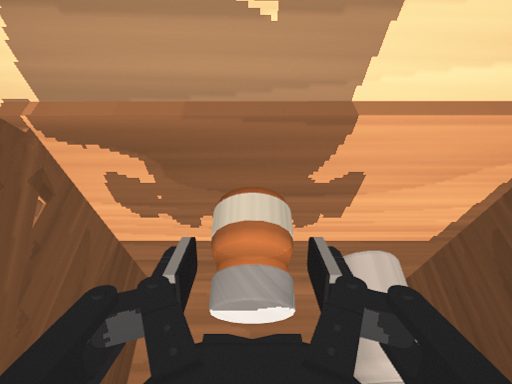

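carry_out([
  [[0,0,0,-0.25,0,0.3,70],[0,0,0,-0.4,0,0.4,75],[0,0,0,-0.6,0,0.4,80],[0,0,0,-0.9,0,0.1,80],[0,0,0,-0.9,0,0,80]],
])

```text
time: 21.7
tool_pos: [0.4614, -0.0186, 0.1406]
tool_rot: [-0.331, 0.614, 0.63, -0.34]
contact_force: [0.1, 0.8, 1.1]
gripper_width: 0.936
```

carry_out([
  [[0,0,0,-0.9,0,0.1,80],[0,0,0,-0.6,0,0.3,80],[0,0,0,0,0,0,60]],
])

```text
time: 22.0
tool_pos: [0.4013, -0.0188, 0.1581]
tool_rot: [-0.329, 0.616, 0.63, -0.339]
contact_force: [1.1, 0.2, 0.4]
gripper_width: 0.788
```

```bash
python3 lp.py 26
```

```text
22.0 [ 0.40127245 -0.01883532  0.15811171] [ 0.554  0.01  -0.832] [1.1 0.2 0.4] 0.7878717625837527 [-0.33 -0.79  2.55  0.26  0.84 -2.05]
final TCP [ 0.58359469 -0.01549324  0.09118527]
min rows 5 total turn [0.02 0.04 0.02] shift [ 4.54  0.08 -1.63] | per row n=5 [0.004 0.009 0.003] [ 0.907  0.016 -0.326]
```

View pics/w26.png

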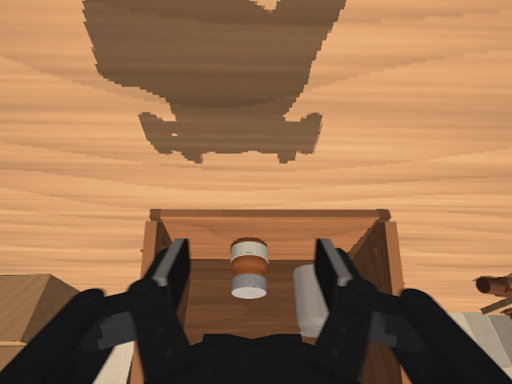

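View pics/s26.png

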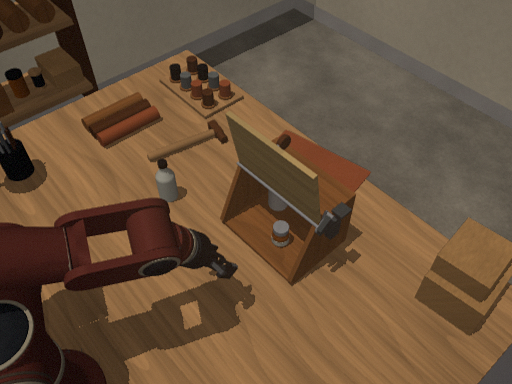

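```bash
python3 - <<'E'
from h import *
C=cam("side"); im=cv2.imread("pics/s26.png")
sc=grab_frame("scene")
for n,I,Cc,x0,y0 in (("side",im,C,280,180),("scene",sc,cam("scene"),150,110)):
    big=cv2.resize(I[y0:y0+80,x0:x0+90],None,fx=5,fy=5,interpolation=cv2.INTER_CUBIC)
    for p in ([.045,-.154,.219],[.028,-.139,.219],[.062,-.139,.219],[.028,-.169,.219],[.062,-.169,.219]):
        u=(proj(Cc,cab2w(P,p))[0]-[x0,y0])*5+2; cv2.circle(big,tuple(int(a) for a in u),2,(0,0,255),-1)
    if n=="side": A=big
    else: cv2.imwrite("pics/pad.png",np.hstack([A,big][:2])[:,:800])
w=cv2.imread("pics/w15.png")
from types import SimpleNamespace
st={"tool_pos":np.array([.64878,.00719,.37826]),"tool_rot":[-.493,.494,.507,-.506]}
print([proj(cam("wrist",st),cab2w(P,p))[0].round() for p in ([.045,-.154,.219],[.028,-.139,.219],[.062,-.169,.219])])
print(state()["time"])
E
```

```text
[array([ 75., 205.]), array([ 89., 187.]), array([ 62., 223.])]
22.15
```

View pics/pad.png

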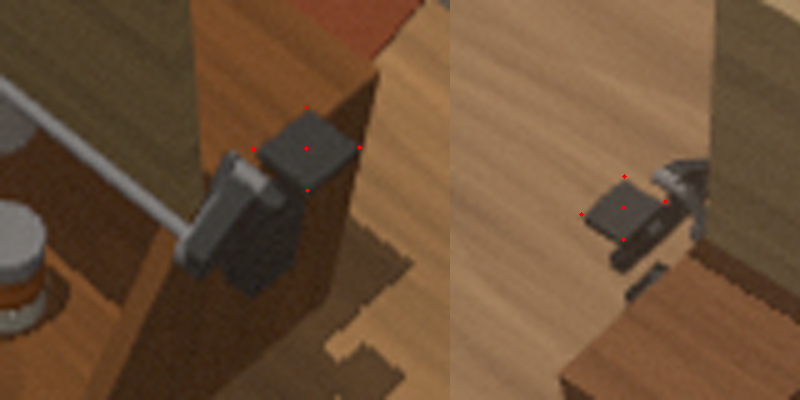

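```bash
python3 - <<'E'
from h import *
Rd=Rdes(0,roll=np.radians(15)); t=cab2w(P,[.050,-.152,.219])[0]
T=tcp(t,Rd,.0726); print(t,T); plan(T+[0,0,.06],Rd,12)
E
```

```text
[ 0.66652494 -0.14540656  0.219     ] [ 0.6670078  -0.16419062  0.28912621]
min rows 9 total turn [3.44 8.35 1.1 ] shift [ 6.62 -3.64  4.84] | per row n=12 [0.287 0.696 0.091] [ 0.552 -0.303  0.403]
```

carry_out([
  [[0.29,0.7,0.09,0.1,-0.5,0.8,20],[0.29,0.7,0.09,0.1,-0.5,0.9,0],[0.29,0.7,0.09,0.1,-0.5,0.9,0],[0.29,0.7,0.09,0.1,-0.5,0.9,0],[0.29,0.7,0.09,0.1,-0.5,0.9,0]],
])

```text
time: 22.65
tool_pos: [0.4229, -0.1199, 0.3311]
tool_rot: [-0.434, 0.539, 0.61, -0.386]
contact_force: [0.3, -0.2, -0.2]
gripper_width: -0.001
```

carry_out([
  [[0.29,0.7,0.09,0.5,-0.25,0.6,0],[0.29,0.7,0.09,0.5,-0.25,0.6,0],[0.29,0.7,0.09,0.5,-0.25,0.6,0],[0.29,0.7,0.09,0.5,-0.25,0.6,0],[0.29,0.7,0.09,0.5,-0.1,0.4,0]],
])

```text
time: 23.15
tool_pos: [0.5248, -0.1642, 0.4424]
tool_rot: [-0.525, 0.456, 0.58, -0.425]
contact_force: [-1.0, 0.7, 0.6]
gripper_width: 0.002
```

carry_out([
  [[0.29,0.7,0.09,0.8,0,0,0],[0.25,0.65,0.09,0.8,0,0,0],[0,0,0,0.8,0,0,0],[0,0,0,0.8,0,0,0],[0,0,0,0.4,0,0,0]],
])

```text
time: 23.65
tool_pos: [0.6698, -0.1628, 0.4378]
tool_rot: [-0.558, 0.421, 0.565, -0.438]
contact_force: [-0.1, 0.3, 0.9]
gripper_width: -0.002
```

```bash
cat > lr.py <<'E'
import sys
from h import *
n=sys.argv[1]
st=state();print(st["time"],st["tool_pos"],rot(st["tool_rot"]).round(3).tolist(),st["contact_force"].round(1),st["gripper_width"],st["joint_pos"].round(2))
Rd=Rdes(0,roll=np.radians(15)); t=cab2w(P,[.050,-.152,.219])[0]
T=tcp(t,Rd,.0726); plan(T+[0,0,.02],Rd)
im=grab_frame("side");cv2.imwrite(f"pics/s{n}.png",im)
E
python3 lr.py 27
```

```text
23.65 [ 0.66983687 -0.16275628  0.4377678 ] [[-0.023, -0.013, -1.0], [0.965, 0.261, -0.026], [0.261, -0.965, 0.007]] [-0.1  0.3  0.9] -0.0023264301434065904 [-0.42  0.2   1.24  0.24  1.81 -1.97]
min rows 4 total turn [-0.03 -0.09 -0.  ] shift [-0.07 -0.04 -3.22] | per row n=4 [-0.008 -0.024 -0.   ] [-0.018 -0.009 -0.804]
```

View pics/s27.png

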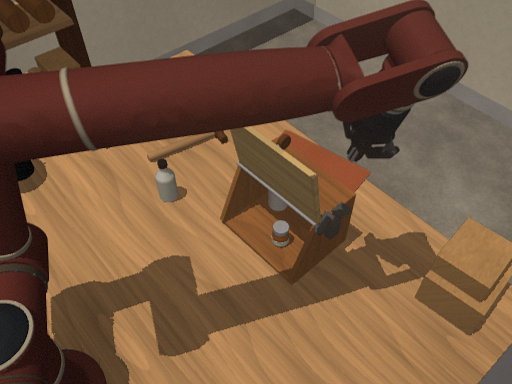

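carry_out([
  [[0,0,0,-0.05,0,-0.8,0],[0,0,0,0,-0.05,-0.9,0],[0,0,0,0,0,-0.9,0],[0,0,0,0,0,-0.5,0],[0,0,0,0,0,0,0]],
])

```text
time: 24.2
tool_pos: [0.6629, -0.164, 0.3111]
tool_rot: [-0.56, 0.42, 0.564, -0.439]
contact_force: [-0.4, 0.8, -1.1]
gripper_width: 0.003
```

```bash
python3 lr.py 28; python3 - <<'E'
from h import *
b=cv2.imread("pics/s28.png")[140:260,270:400];a=grab_frame("scene")[90:210,130:260]
cv2.imwrite("pics/z28.png",np.hstack([cv2.resize(x,None,fx=3,fy=3,interpolation=cv2.INTER_CUBIC) for x in (b,a)]))
E
```

```text
24.2 [ 0.66288453 -0.16403226  0.31112209] [[-0.021, -0.018, -1.0], [0.964, 0.263, -0.025], [0.263, -0.965, 0.012]] [-0.4  0.8 -1.1] 0.003019253265456352 [-0.42  0.23  1.42  0.23  1.62 -2.02]
min rows 1 total turn [-0.06 -0.18  0.01] shift [ 0.1  -0.   -0.05] | per row n=1 [-0.062 -0.179  0.012] [ 0.103 -0.004 -0.05 ]
```

View pics/z28.png

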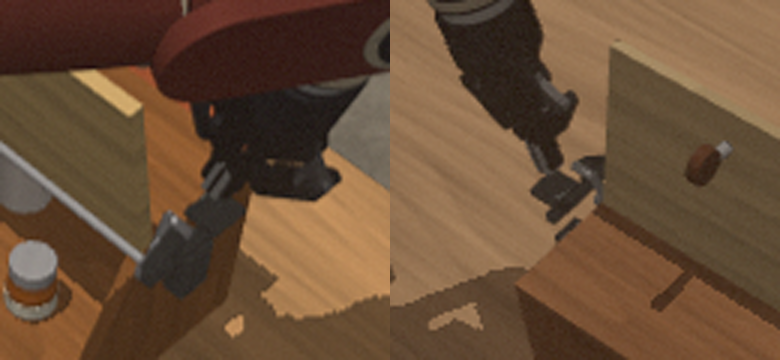

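carry_out([
  [[0,0,0,0.08,0,-0.15,0],[0,0,0,0,0,-0.15,0],[0,0,0,0,0,-0.15,0],[0,0,0,0,0,-0.1,0],[0,0,0,0,0,0,0]],
])

```text
time: 24.8
tool_pos: [0.6665, -0.1644, 0.2964]
tool_rot: [-0.556, 0.423, 0.566, -0.438]
contact_force: [0.5, 0.2, -0.2]
gripper_width: 0.0
```

carry_out([
  [[0,0,0,0,0,-0.08,0],[0,0,0,0,0,-0.07,0],[0,0,0,0,0,0,0]],
])

```text
time: 25.1
tool_pos: [0.6668, -0.1645, 0.2911]
tool_rot: [-0.556, 0.423, 0.566, -0.438]
contact_force: [-0.6, 0.5, 0.1]
gripper_width: 0.001
```

```bash
python3 lr.py 29; python3 - <<'E'
from h import *
b=cv2.imread("pics/s29.png")[140:260,230:400]
cv2.imwrite("pics/z29.png",cv2.resize(b,None,fx=4,fy=4,interpolation=cv2.INTER_CUBIC))
E
```

```text
25.1 [ 0.66681012 -0.16450756  0.29109055] [[-0.023, -0.008, -1.0], [0.966, 0.258, -0.025], [0.258, -0.966, 0.001]] [-0.6  0.5  0.1] 0.0014856743282061 [-0.42  0.24  1.43  0.23  1.58 -2.03]
min rows 1 total turn [ 0.01 -0.02  0.02] shift [0.   0.01 0.45] | per row n=1 [ 0.005 -0.018  0.017] [0.005 0.008 0.451]
```

View pics/z29.png

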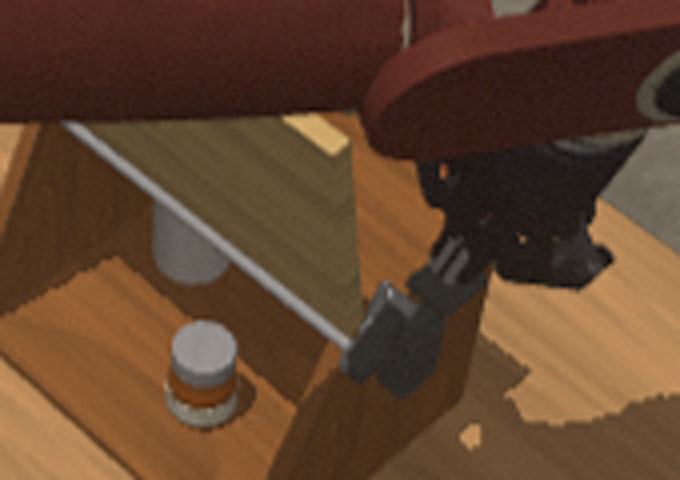

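carry_out([
  [[0,0,0,0,0,-0.1,0],[0,0,0,0,0,-0.1,0],[0,0,0,0,0,-0.1,0],[0,0,0,0,0,0,0]],
])

```text
time: 25.55
tool_pos: [0.6672, -0.1646, 0.2796]
tool_rot: [-0.555, 0.424, 0.566, -0.437]
contact_force: [1.2, -0.0, 4.0]
gripper_width: -0.001
```

carry_out([
  [[0,0,0,0,0,-0.1,0],[0,0,0,0,0,-0.08,0],[0,0,0,0,0,0,0]],
])

```text
time: 25.85
tool_pos: [0.6675, -0.1647, 0.2778]
tool_rot: [-0.555, 0.424, 0.567, -0.437]
contact_force: [-5.0, 0.9, 18.0]
gripper_width: -0.005
```

carry_out([
  [[0,0,0,0,0,0,0],[0,0,0,0,0,0,0],[0,0,0,0,0,0,0],[0,0,0,0,0,0,0],[0,0,0,0,0,0,0]],
])

```text
time: 26.35
tool_pos: [0.6675, -0.1647, 0.2778]
tool_rot: [-0.555, 0.424, 0.567, -0.437]
contact_force: [-6.1, 1.5, 17.8]
gripper_width: 0.003
```

```bash
python3 lr.py 30
```

```text
26.35 [ 0.66745249 -0.16470273  0.27782917] [[-0.025, -0.004, -1.0], [0.966, 0.258, -0.025], [0.258, -0.966, -0.003]] [-6.1  1.5 17.8] 0.0034918449029092326 [-0.42  0.25  1.45  0.24  1.56 -2.03]
min rows 1 total turn [0.01 0.04 0.  ] shift [-0.01  0.01  0.78] | per row n=1 [0.013 0.037 0.003] [-0.011  0.013  0.782]
```

View pics/s30.png

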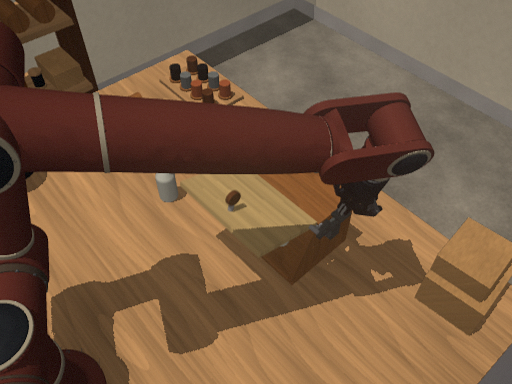

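```bash
cat >> h.py <<'E'
def push(th,y=-.055,r=150,back=0.,tilt=30,ahead=.0726):
    a=np.radians(24)+th; p=grip(th,r,14)+[0,y,0]; p=p+np.array([-np.cos(a),0,np.sin(a)])*back
    Rd=Rdes(np.radians(tilt)); return tcp(cab2w(P,p)[0],Rd,ahead),Rd
E
python3 - <<'E'
from h import *
T,Rd=push(.8,back=.06); print(T); plan(T,Rd)
E
```

```text
[ 0.41150377 -0.05492352  0.25563351]
min rows 8 total turn [-3.46 -7.51 -0.98] shift [-6.4   2.74 -0.55] | per row n=8 [-0.432 -0.939 -0.123] [-0.8    0.343 -0.069]
```

carry_out([
  [[0,0,0,0,0,0.4,0],[0,0,0,0,0,0.9,0],[0,0,0,0,0,0.9,0],[0,0,0,-0.4,0,0.9,0],[-0.43,-0.94,-0.12,-0.8,0.34,0.6,0]],
])

```text
time: 26.9
tool_pos: [0.62, -0.1524, 0.4205]
tool_rot: [-0.532, 0.449, 0.575, -0.429]
contact_force: [-0.4, 0.1, 0.6]
gripper_width: 0.003
```

carry_out([
  [[-0.43,-0.94,-0.12,-0.8,0.34,0,0],[-0.43,-0.94,-0.12,-0.8,0.34,0,0],[-0.43,-0.94,-0.12,-0.8,0.34,0,0],[-0.43,-0.94,-0.12,-0.8,0.34,0,0],[-0.43,-0.94,-0.12,-0.8,0.34,0,0]],
])

```text
time: 27.4
tool_pos: [0.4575, -0.0824, 0.4191]
tool_rot: [-0.405, 0.563, 0.611, -0.381]
contact_force: [-1.5, 0.6, 0.3]
gripper_width: -0.001
```

carry_out([
  [[-0.43,-0.94,-0.12,-0.8,0.34,0,0],[-0.45,-0.94,-0.14,-0.4,0.34,-0.3,0],[0,0,0,0,0,-0.4,0],[0,0,0,0,0,-0.4,0]],
])

```text
time: 27.8
tool_pos: [0.4105, -0.0556, 0.375]
tool_rot: [-0.35, 0.604, 0.619, -0.359]
contact_force: [-1.0, -0.4, -0.1]
gripper_width: 0.003
```

```bash
cat > ld.py <<'E'
import sys
from h import *
n=sys.argv[1]
st=state();im=grab_frame("wrist");print(st["time"],st["tool_pos"],rot(st["tool_rot"])[:,1].round(3),st["contact_force"].round(1),st["joint_pos"].round(2))
C=cam("wrist",st);D=cam("side")
s=grab_frame("side")
cv2.imwrite(f"pics/d{n}.png",np.hstack([cv2.resize(im,(400,300)),cv2.resize(s,(400,300))]))
for t in (0,.1,.2,.3,.4,.5,.6,.7,.8,.9,1.0):
    e=lambda Cm,y: proj(Cm,cab2w(P,grip(t,180,14)+[0,y,0]))[0]*.78125
    print(t,"edge w",e(C,-.128).round(),e(C,.128).round(),"side",e(D,-.128).round(),e(D,.128).round())
plan(*push(float(sys.argv[2]),back=float(sys.argv[3])))
E
python3 ld.py 31 .7 .03
```

```text
27.8 [ 0.41053981 -0.05555883  0.37500136] [ 0.497  0.013 -0.868] [-1.  -0.4 -0.1] [-0.43 -0.82  2.2   0.23  1.3  -2.03]
0 edge w [159.  79.] [292.  79.] side [222. 224.] [168. 174.]
0.1 edge w [157.  74.] [296.  74.] side [219. 225.] [164. 175.]
0.2 edge w [155.  70.] [301.  69.] side [215. 226.] [161. 175.]
0.3 edge w [153.  66.] [306.  66.] side [212. 227.] [157. 175.]
0.4 edge w [151.  63.] [312.  63.] side [209. 227.] [154. 174.]
0.5 edge w [148.  61.] [318.  61.] side [207. 227.] [151. 173.]
0.6 edge w [146.  60.] [324.  60.] side [204. 226.] [148. 172.]
0.7 edge w [143.  60.] [332.  60.] side [202. 225.] [145. 170.]
0.8 edge w [140.  63.] [339.  62.] side [201. 223.] [143. 167.]
0.9 edge w [137.  66.] [347.  66.] side [200. 220.] [142. 165.]
1.0 edge w [133.  72.] [355.  72.] side [199. 217.] [140. 161.]
min rows 4 total turn [-0.05 -0.14  0.02] shift [ 0.33  0.03 -4.  ] | per row n=4 [-0.012 -0.036  0.004] [ 0.082  0.007 -0.999]
```

View pics/d31.png

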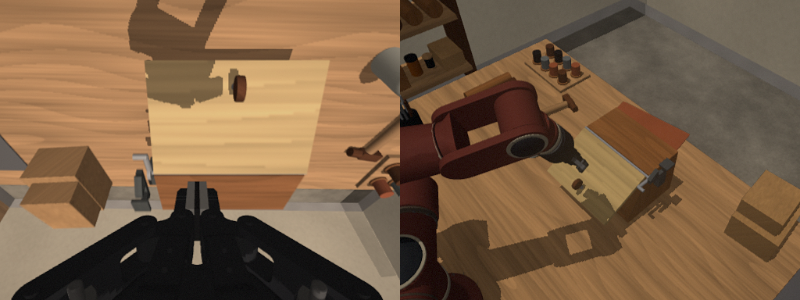

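carry_out([
  [[0,-0.1,0,0.08,0,-0.8,0],[0,0,0,0.08,0,-0.9,0],[0,0,0,0.08,0,-0.9,0],[0,0,0,0.08,0,-0.9,0],[0,0,0,0,0,-0.4,0]],
])

```text
time: 28.4
tool_pos: [0.4228, -0.0555, 0.2152]
tool_rot: [-0.352, 0.603, 0.62, -0.358]
contact_force: [0.3, -0.2, 0.2]
gripper_width: -0.004
```

```bash
python3 ld.py 32 .65 0; python3 - <<'E'
from h import *
pts=np.array([push(t)[0] for t in np.arange(.7,-.11,-.1)]);print(pts.round(3).tolist(),np.diff(pts,axis=0).round(4)/.04)
E
```

```text
28.4 [ 0.42277846 -0.0555343   0.21518167] [ 0.496  0.016 -0.868] [ 0.3 -0.2  0.2] [-0.41 -0.71  2.4   0.26  0.99 -2.1 ]
0 edge w [144. 132.] [328. 132.] side [222. 224.] [168. 174.]
0.1 edge w [141. 129.] [336. 128.] side [219. 225.] [164. 175.]
0.2 edge w [137. 126.] [345. 125.] side [215. 226.] [161. 175.]
0.3 edge w [133. 125.] [356. 124.] side [212. 227.] [157. 175.]
0.4 edge w [128. 125.] [369. 124.] side [209. 227.] [154. 174.]
0.5 edge w [122. 127.] [383. 126.] side [207. 227.] [151. 173.]
0.6 edge w [115. 132.] [399. 130.] side [204. 226.] [148. 172.]
0.7 edge w [108. 139.] [418. 137.] side [202. 225.] [145. 170.]
0.8 edge w [100. 150.] [439. 148.] side [201. 223.] [143. 167.]
0.9 edge w [ 90. 165.] [463. 163.] side [200. 220.] [142. 165.]
1.0 edge w [ 80. 186.] [490. 183.] side [199. 217.] [140. 161.]
min rows 1 total turn [-0.06 -0.07  0.02] shift [ 0.42  0.03 -0.95] | per row n=1 [-0.062 -0.067  0.019] [ 0.423  0.032 -0.945]
[[0.437, -0.054, 0.185], [0.443, -0.054, 0.171], [0.45, -0.054, 0.158], [0.459, -0.054, 0.146], [0.468, -0.053, 0.134], [0.479, -0.053, 0.124], [0.491, -0.053, 0.115], [0.504, -0.053, 0.107], [0.517, -0.052, 0.1]] [[ 0.15    0.005  -0.345 ]
 [ 0.1825  0.005  -0.33  ]
 [ 0.215   0.005  -0.31  ]
 [ 0.245   0.0075 -0.285 ]
 [ 0.2725  0.0075 -0.26  ]
 [ 0.2975  0.0075 -0.2325]
 [ 0.3175  0.0075 -0.2   ]
 [ 0.3375  0.0075 -0.1675]]
```

View pics/d32.png

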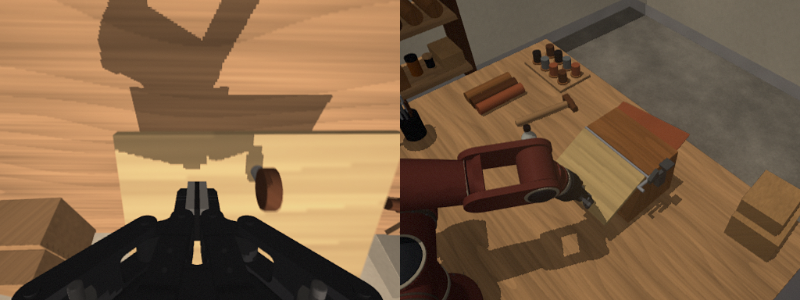

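carry_out([
  [[0,0,0,0.16,0.01,-0.3,0],[0,0,0,0.16,0.01,-0.3,0],[0,0,0,0.12,0,-0.25,0],[0,0,0,0.1,0,-0.16,0],[0,0,0,0.1,0,-0.16,0]],
])

```text
time: 29.0
tool_pos: [0.4503, -0.0553, 0.1742]
tool_rot: [-0.348, 0.606, 0.621, -0.356]
contact_force: [-1.0, 0.1, 0.0]
gripper_width: 0.001
```

carry_out([
  [[0,0,0,0.11,0,-0.16,0],[0,0,0,0.11,0,-0.15,0],[0,0,0,0.12,0,-0.15,0],[0,0,0,0.12,0,-0.14,0]],
])

```text
time: 29.4
tool_pos: [0.4678, -0.0548, 0.1487]
tool_rot: [-0.348, 0.605, 0.621, -0.357]
contact_force: [-3.8, 1.1, 0.8]
gripper_width: 0.002
```

```bash
python3 ld.py 33 .3 0
```

```text
29.4 [ 0.46781232 -0.05484059  0.14865279] [ 0.503  0.013 -0.864] [-3.8  1.1  0.8] [-0.36 -0.44  2.35  0.28  0.75 -2.12]
0 edge w [127. 145.] [375. 144.] side [222. 224.] [168. 174.]
0.1 edge w [121. 141.] [390. 140.] side [219. 225.] [164. 175.]
0.2 edge w [113. 139.] [409. 138.] side [215. 226.] [161. 175.]
0.3 edge w [104. 138.] [431. 137.] side [212. 227.] [157. 175.]
0.4 edge w [ 94. 140.] [459. 139.] side [209. 227.] [154. 174.]
0.5 edge w [ 80. 145.] [493. 144.] side [207. 227.] [151. 173.]
0.6 edge w [ 63. 156.] [536. 154.] side [204. 226.] [148. 172.]
0.7 edge w [ 42. 173.] [590. 171.] side [202. 225.] [145. 170.]
0.8 edge w [ 14. 200.] [662. 198.] side [201. 223.] [143. 167.]
0.9 edge w [-24. 242.] [757. 241.] side [200. 220.] [142. 165.]
1.0 edge w [-75. 309.] [888. 307.] side [199. 217.] [140. 161.]
min rows 1 total turn [-0.02  0.04  0.01] shift [ 0.02  0.03 -0.35] | per row n=1 [-0.021  0.041  0.014] [ 0.017  0.031 -0.355]
```

View pics/d33.png

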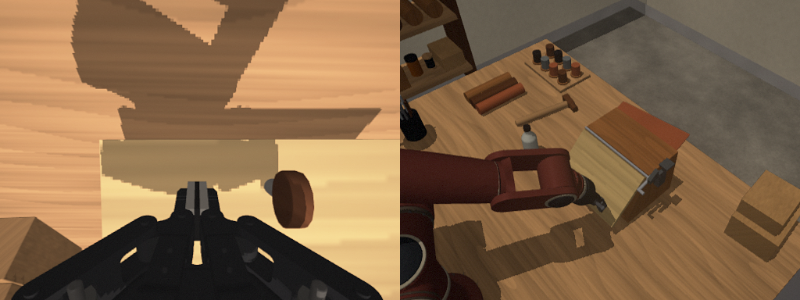

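carry_out([
  [[0,0,0,0.13,0,-0.14,0],[0,0,0,0.13,0,-0.13,0],[0,0,0,0.14,0,-0.13,0],[0,0,0,0.14,0,-0.12,0]],
])

```text
time: 29.9
tool_pos: [0.4899, -0.0547, 0.1284]
tool_rot: [-0.348, 0.605, 0.621, -0.356]
contact_force: [-2.8, 2.1, 2.4]
gripper_width: 0.001
```

```bash
python3 ld.py 34 .1 0
```

```text
29.9 [ 0.48989614 -0.05473211  0.12835174] [ 0.504  0.013 -0.864] [-2.8  2.1  2.4] [-0.34 -0.32  2.31  0.29  0.67 -2.12]
0 edge w [116. 145.] [403. 144.] side [222. 224.] [168. 174.]
0.1 edge w [108. 140.] [424. 139.] side [219. 225.] [164. 175.]
0.2 edge w [ 98. 137.] [449. 137.] side [215. 226.] [161. 175.]
0.3 edge w [ 85. 137.] [482. 136.] side [212. 227.] [157. 175.]
0.4 edge w [ 69. 139.] [523. 138.] side [209. 227.] [154. 174.]
0.5 edge w [ 48. 146.] [578. 144.] side [207. 227.] [151. 173.]
0.6 edge w [ 19. 159.] [652. 158.] side [204. 226.] [148. 172.]
0.7 edge w [-22. 185.] [757. 183.] side [202. 225.] [145. 170.]
0.8 edge w [-83. 230.] [913. 227.] side [201. 223.] [143. 167.]
0.9 edge w [-181.  314.] [1166.  310.] side [200. 220.] [142. 165.]
1.0 edge w [-363.  487.] [1635.  482.] side [199. 217.] [140. 161.]
min rows 1 total turn [-0.01  0.05  0.01] shift [ 0.04  0.05 -0.34] | per row n=1 [-0.006  0.055  0.014] [ 0.036  0.053 -0.337]
```

View pics/d34.png

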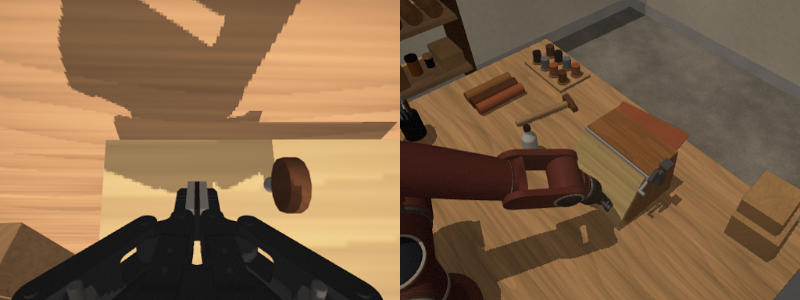

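carry_out([
  [[0,0,0,0.13,0,-0.08,0],[0,0,0,0.13,0,-0.08,0],[0,0,0,0.1,0,-0.06,0],[0,0,0,0,0,0,0]],
])

```text
time: 30.4
tool_pos: [0.5041, -0.055, 0.1194]
tool_rot: [-0.348, 0.605, 0.621, -0.356]
contact_force: [-0.1, 1.1, 0.0]
gripper_width: -0.001
```

carry_out([
  [[0,0,0,0.08,0,-0.04,0],[0,0,0,0.06,0,-0.03,0],[0,0,0,0,0,0,0]],
])

```text
time: 30.7
tool_pos: [0.5069, -0.055, 0.1185]
tool_rot: [-0.35, 0.602, 0.62, -0.361]
contact_force: [-66.9, -2.5, 53.8]
gripper_width: -0.002
```

```bash
python3 ld.py 35 0 0
```

```text
30.7 [ 0.50685227 -0.05504398  0.11847943] [ 0.494  0.015 -0.87 ] [-66.9  -2.5  53.8] [-0.33 -0.25  2.27  0.29  0.65 -2.12]
0 edge w [108. 140.] [425. 141.] side [222. 224.] [168. 174.]
0.1 edge w [ 99. 135.] [450. 135.] side [219. 225.] [164. 175.]
0.2 edge w [ 86. 130.] [483. 131.] side [215. 226.] [161. 175.]
0.3 edge w [ 70. 128.] [525. 129.] side [212. 227.] [157. 175.]
0.4 edge w [ 48. 129.] [581. 130.] side [209. 227.] [154. 174.]
0.5 edge w [ 18. 135.] [658. 136.] side [207. 227.] [151. 173.]
0.6 edge w [-26. 149.] [772. 150.] side [204. 226.] [148. 172.]
0.7 edge w [-96. 179.] [949. 180.] side [202. 225.] [145. 170.]
0.8 edge w [-220.  244.] [1260.  244.] side [201. 223.] [143. 167.]
0.9 edge w [-496.  409.] [1937.  402.] side [200. 220.] [142. 165.]
1.0 edge w [-1593.  1120.] [4420. 1033.] side [199. 217.] [140. 161.]
min rows 1 total turn [-0.   -0.09 -0.06] shift [-0.07  0.06 -0.3 ] | per row n=1 [-0.003 -0.088 -0.06 ] [-0.069  0.063 -0.298]
```

View pics/d35.png

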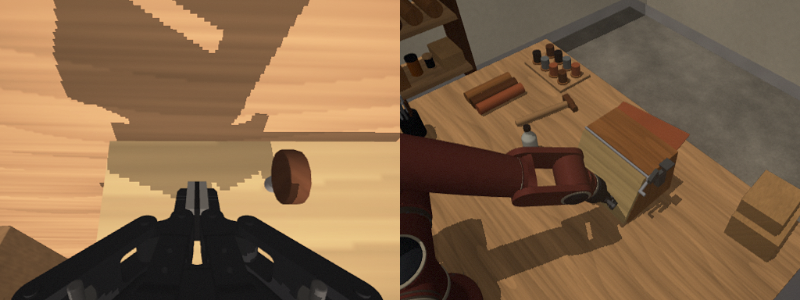

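carry_out([
  [[0,0,0,-0.2,0,0.1,0],[0,0,0,-0.4,0,0.3,0],[0,0,0,-0.6,0,0.6,0],[0,0,0,-0.6,0,0.9,0],[0,0,0,-0.3,0,0.9,0]],
])

```text
time: 31.3
tool_pos: [0.4241, -0.0549, 0.2298]
tool_rot: [-0.348, 0.606, 0.621, -0.356]
contact_force: [0.5, -1.0, 0.9]
gripper_width: 0.002
```

carry_out([
  [[0,0,0,0,0,0.9,0],[0,0,0,0,0,0.9,0],[0,0,0,0,0,0,0],[0,0,0,0,0,0,0],[0,0,0,0,0,0,0]],
])

```text
time: 31.8
tool_pos: [0.425, -0.0548, 0.2996]
tool_rot: [-0.349, 0.605, 0.621, -0.357]
contact_force: [-0.2, -0.2, -0.4]
gripper_width: -0.002
```

```bash
python3 ld.py 36 0 0 | head -4; python3 - <<'E'
from h import *
im=grab_frame("scene");cv2.imwrite("pics/sc36.png",im);b=grab_frame("side")
D=cam("side");
bb=cv2.resize(b[120:300,130:380],None,fx=3,fy=3,interpolation=cv2.INTER_CUBIC)
for t,c in ((0,(0,0,255)),(.05,(255,0,0))):
  for y in (-.128,.128):
    u=(proj(D,cab2w(P,grip(t,180,14)+[0,y,0]))[0]-[130,120])*3;cv2.circle(bb,tuple(int(a) for a in u),2,c,-1)
cv2.imwrite("pics/z36.png",bb)
E
```

```text
31.8 [ 0.42502701 -0.05484413  0.29963855] [ 0.502  0.013 -0.865] [-0.2 -0.2 -0.4] [-0.41 -0.77  2.29  0.23  1.14 -2.05]
0 edge w [152.  94.] [308.  94.] side [222. 224.] [168. 174.]
0.1 edge w [149.  89.] [314.  89.] side [219. 225.] [164. 175.]
0.2 edge w [147.  85.] [321.  85.] side [215. 226.] [161. 175.]
```

View pics/d36.png

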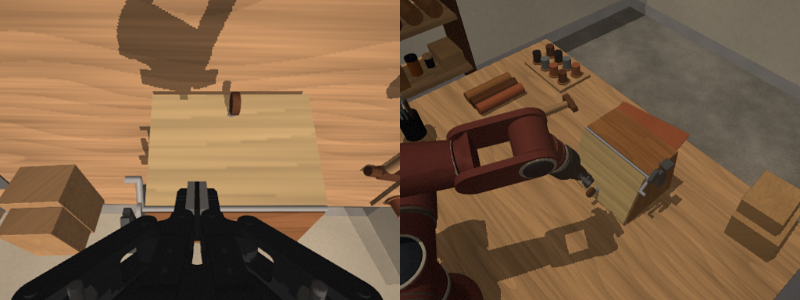

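View pics/z36.png

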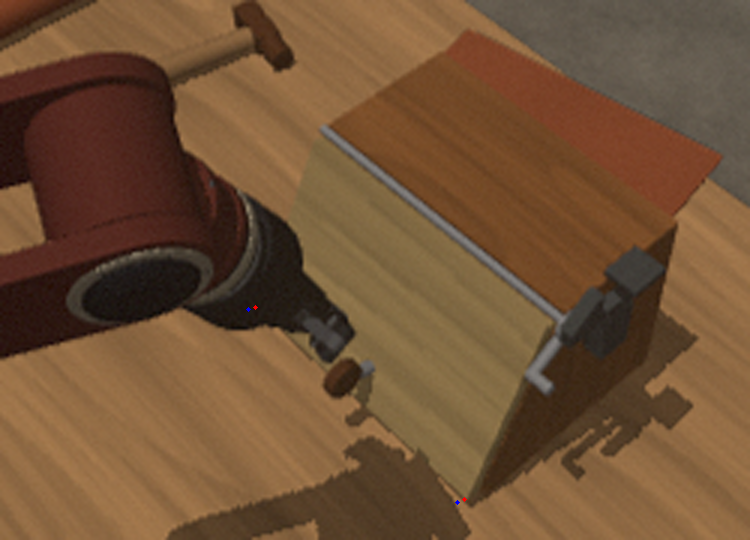

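View pics/sc36.png

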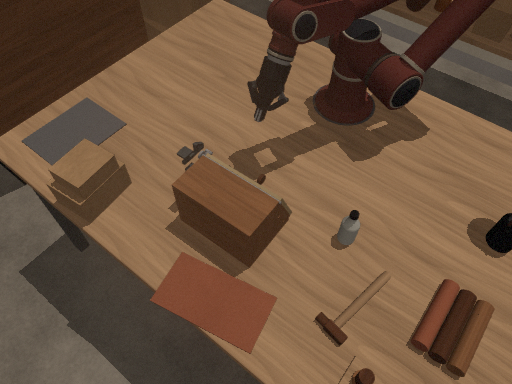

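```bash
python3 -c "
from plant import *
print(job_done(), state()['time'])"
```

```text
the job is handed in; nothing more can be done
the job is handed in; nothing more can be done
```

The job is handed in at about 32 s. The door was lifted until its stay locked, the jar was set on the cabinet floor and let go, the release pad was pressed, and the door was pushed shut. Two things went less well than asked.

**Lifting:** The first lift stopped short of the lock because the grip disc crept between the fingers. When I let go, the door sank back to about 0.7 rad. I regripped it and pulled to the stop, at about 2.68 rad with 19 N. After that it held by itself at about 2.53 rad with the fingers open.

**Closing:** The final push was not gentle throughout. Most of it took 3–5 N. After the door was already shut, my last small step pressed the fingertips against it with about 86 N, and I backed off at once. That is under the 120 N wrist limit. It was the fingertips pressing, not the gripper body, so the 40 N limit for arm and body should not apply, but I can't confirm how it is judged.

**Last checks:**
- **Door:** the side and wrist pictures match the model's shut position to within 1–2 pixels, with the arm clear and no force on it.
- **Bottle and mallet:** both are where they were in the first pictures.
- **Tin:** it stayed standing at the back left in every view inside the cabinet before closing.
- **Jar:** it was upright near the middle of the floor when last seen, just as the door was released. It can't be seen behind the closed door.

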